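Load the steriliser tray flush into its corner

TASK

Lift the finished canister by its handle off the loading tray and set it upright on the round rubber mat. Then load every instrument cassette (three or four) flat on the tray in one closed row along the back fence: short ends flush to the back fence, the first pushed square into the fence corner, the next flush side by side with it. Leave the other things where they stand.

Things in the scene. Friction and masses are not known exactly. Their poses are not given: they have to be found in the camera images.
- tray: fixed steel loading tray: perforated plate 150 (x) x 295 (y) x 6 mm with two upright dark fences 8 mm thick that rise 20 mm above the plate: the back fence along the whole far (+x) edge, the side fence along the left (+y) edge; the near and right edges are open. Origin: centre of the underside; its yaw varies
- tray_corner (a point): inner corner of the two fences, at the level of the plate's top (6 mm above the counter). Axes as the tray's: the back fence's inner face is the plane x = 0, the side fence's is y = 0, free plate lies at negative x and y (to x = -142 mm, y = -287 mm)
- mat: fixed round black rubber mat, 140 mm across, 4 mm thick, on the counter to the right; origin: centre of the underside
- canister: round steel sterilising canister, 84 mm across, 88 mm to its flat lid, about 0.45 kg, standing on the tray; over the lid a fixed arch handle of 10 mm round bar: grip bar along its y axis, 64 mm long, centre line 140 mm above the canister's origin, with 45 mm free under the bar. Origin: centre of the underside
- cassette1: instrument cassette: flat closed steel box 90 (x) x 50 (y) x 28 (z) mm with a perforated lid, about 0.18 kg; all cassettes are alike. Origin: centre of the underside, may be absent
- cassette2: instrument cassette: flat closed steel box 90 (x) x 50 (y) x 28 (z) mm with a perforated lid, about 0.18 kg; all cassettes are alike. Origin: centre of the underside, may be absent
- cassette3: instrument cassette: flat closed steel box 90 (x) x 50 (y) x 28 (z) mm with a perforated lid, about 0.18 kg; all cassettes are alike. Origin: centre of the underside, may be absent
- cassette4: instrument cassette: flat closed steel box 90 (x) x 50 (y) x 28 (z) mm with a perforated lid, about 0.18 kg; all cassettes are alike. Origin: centre of the underside, may be absent
- cup: bystander: small steel cup, 40 mm across, 30 mm high, standing among the cassettes; origin: centre of the underside
- gallipot: bystander: small white bowl, 56 mm across, 34 mm high, near the tray; origin: centre of the underside
- soap_bottle: bystander: clear bottle, 64 mm across, 170 mm high, on the left; origin: centre of the underside
- swab_jar: bystander: glass jar, 72 mm across, 85 mm high, beyond the tray; origin: centre of the underside

How it is judged:
By the outcome, as a careful person would: the job done as asked, in the order asked, and still so for the second after the job is handed in, with the robot touching nothing.
Of cassette1, cassette2, cassette3, cassette4 only 3 to 4 are there at a start; the rules pass over those that are not, and their reading is None.
At some moment in a run one of cassette1, cassette2, cassette3, cassette4 may be knocked a few centimetres aside while the robot is not near it.
Once in a run the grip may slacken for a moment while it holds something.
It also fails if it takes over 210 s, if anything falls off the work surface, if the arm or the gripper's body presses on something with over 40 N, if the wrist force passes 120 N, or if a joint passes its speed limit or range.

ROBOT

A 6-joint arm with a two-finger parallel gripper is mounted at the origin on the work surface. World frame = base frame: x ahead of the robot, y to its left, z up, the work surface at z = 0. Lengths are in m, angles in rad, forces in N, time in s.
With the tool pointing down it reaches from about 0.35 to 0.975 m from the base axis. Payload 4.9 kg.
Tool frame: the origin (TCP) lies at the very end of the fingers, on their centre line; the grasp point (between the pads) lies 19 mm behind it (ctrl.tcp_to_grasp is the z of the grasp point in the tool frame, in m); z points along the fingers, y is the line along which they close (so a half turn about z gives the same grasp; the last joint's range is limited). The gripper opens to 85 mm and grips with 20 to 120 N. Pads are 22 mm wide; open, the fingers measure 114 mm over their backs; the gripper's body (76 mm by 85 mm) begins 54 mm behind the grasp point. The pads swing forward as they close: fully open they stand 13 mm farther back than shut.
Start: joints at [1.122, 0.053, 1.613, -0, 1.476, -0.119], TCP at [0.202, 0.591, 0.231] pointing down, gripper open.
Joint ranges: [-3.01, 3.01], [-1.01, 2.22], [0.06, 2.58], [-1.02, 4.17], [0.09, 2.62], [-3.14, 3.14]. Speed limits (rad/s): [2.57, 2.57, 3.14, 3.14, 3.14, 3.14].

INTERFACE

Orientations are given as a rotation vector (axis times angle).
In Python, from station import ctrl, eyes, job, nets gives the robot as it stands. The module is installed in compiled form; this text tells all that it offers.
- The arm moves only by the tool jog_arm, never from a script. Its argument "commands" is one flat list of numbers, 7 for each row, row after row: the shift along the tool's x, y, z each as a share of 0.06 m, from -1 to 1, then the turn, a rotation vector about the tool's x, y, z each as a share of 0.1 rad, from -1 to 1, then the finger opening in mm, from 0 to 85.4. In form: [x, y, z, ax, ay, az, grip, x, y, z, ax, ay, az, grip, ...]. A call has 1 to 20 rows; each row shifts and turns the commanded pose from where the row before left it, along the tool's axes as they then stand; what a row does not reach is not made up. A row lasts 1/8 s, in which the tool goes at most 62.5 mm and 10.7 degrees, less where a joint would pass 70% of its speed; a pose out of reach is approached as far as the arm can. A call with a number of a shift or a turn outside -1 to 1 is refused whole. A call with a gripper value outside its range is refused whole. The fingers move at their own pace and stop on an object; "newtons" is the grip in N (left out, the last holds). Time passes only in rows, so rows that do not move let the fingers close. It gives the time, the measured TCP pose, the force, the opening and the grip force at its end, in the units of the state.
- ctrl.get_obs(): the state, without advancing time (a new reading comes with each control period).
- eyes.get_image(name): name is "side" or "top"; returns a dict with "image" (400x640x3 uint8, red, green, blue), "z_map" (400x640 float32, m along the optical axis (not along the pixel's ray), 0 where there is no reading), "K" (3x3 intrinsics, pixels), "dist_coeffs" ([k1, k2, p1, p2, k3] as OpenCV has them; the pictures are not rectified), "cam_to_world" (4x4, takes a point from camera to world coordinates). Camera axes: x right, y up, looking along -z (the intrinsics and any distortion apply to the point x, -y, -z); pixel columns grow to the right and rows downward; lengths in m; the calibration is good to about 2 mm. A picture is of the moment at which its call begins.
- job.finish_job(): hands the job in; it is judged then, once.
Trained networks look in the newest picture that a camera, given by its name, has taken for a name from the list of things; names that differ only in an ending like _2 or _b are one class to them, and where a whole thing is asked for, a point or a joint stands for the part that bears it (a point fixed in the world has none). Each returns a list of dicts, best first, with "p" (0 to 1); they miss things now and then, are a little off and sometimes report something else, mostly with a low value. They report only what shows in the picture. A call takes as long as a camera call.
- nets.silhouettes(camera, name): "mask" (400x640 bool, what is visible of it) and "bbox" ([left, top, right, bottom] in pixels, round what is visible of it).
The state is a dict: "t": time; "q": joint angles; "dq": joint speeds; "effort": joint torques, N m; "tool_pos": TCP position; "tool_rot": TCP orientation; "contact_force": force on the tool from outside, world axes, zero at the start; "wrist_torque": the same for the moment, N m; "opening": finger opening in m; "grip_force": force on a finger pad.
Only numpy, scipy, OpenCV 4.12 (cv2) and the standard library are available. Lean on these libraries where they do the work, as an engineer would, in place of code of your own. Each camera call takes 0.05 s, during which the arm holds its last target. There are 200 camera calls.

## Working session

There is one attempt and no reset: what is moved stays moved. The work goes in short steps, Python scripts to look and compute and a tool call to move; the robot and the scene stay as the last step left them, time stands still between calls to the robot, and variables do not carry over. Pictures are saved under pics/ and viewed, at most 14 in all, crops included, and the job is handed in when it is done.

Besides the shell and the picture viewer there is one more tool, called by a JSON object that holds its "api" and its "payload", one argument or row to a line. jog_arm: Moves the arm, as the interface text tells. Shift numbers are shares of 0.06 m and turn numbers shares of 0.1 rad, none past 1 either way. Its arguments: {"type":"object","properties":{"commands":{"type":"array","items":{"type":"number"}},"newtons":{"type":"number"}},"required":["commands"]}

```bash
mkdir -p pics; ls; cat > h.py <<'E'
import numpy as np, cv2
from station import ctrl, eyes, job, nets
from scipy.spatial.transform import Rotation as R
def cloud(im):
    K=im["K"];d=np.array(im["dist_coeffs"],float);z=im["z_map"];h,w=z.shape
    u,v=np.meshgrid(np.arange(w),np.arange(h))
    p=cv2.undistortPoints(np.stack([u,v],-1).reshape(-1,1,2).astype(np.float64),K,d).reshape(h,w,2)
    P=np.stack([p[...,0]*z,-p[...,1]*z,-z],-1)
    T=im["cam_to_world"];W=P@T[:3,:3].T+T[:3,3]
    W[z<=0]=np.nan
    return W
def save(im,name): cv2.imwrite("pics/"+name,im["image"][:,:,::-1])
E
python3 - <<'E'
from h import *
o=ctrl.get_obs();print({k:np.round(v,3) for k,v in o.items()},ctrl.tcp_to_grasp)
for c in("side","top"):
    im=eyes.get_image(c);save(im,c+"0.png");W=cloud(im)
    print(c,np.round(im["cam_to_world"],3).tolist(),im["K"][0,0],(im["z_map"]>0).mean())
    for n in("tray","mat","canister","cassette1","cup","gallipot","soap_bottle","swab_jar"):
        for r in nets.silhouettes(c,n):
            if r["p"]<.2: continue
            P=W[r["mask"]];P=P[~np.isnan(P[:,0])]
            print(n,round(r["p"],2),np.round(r["bbox"]),len(P),np.round(np.median(P,0),3) if len(P) else "",np.round(np.percentile(P[:,2],[5,95]),3)if len(P) else "")
E
```

```text
pics
{'t': np.float64(0.0), 'q': array([ 1.122,  0.053,  1.614, -0.   ,  1.476, -0.119]), 'dq': array([ 0.   , -0.   ,  0.003, -0.001, -0.   , -0.   ]), 'effort': array([-2.0000e-03, -3.9370e+01, -3.7016e+01, -0.0000e+00,  7.0000e-03,
        0.0000e+00]), 'tool_pos': array([0.202, 0.591, 0.23 ]), 'tool_rot': array([-5.160e-01, -3.098e+00,  3.000e-03]), 'contact_force': array([-0.756, -0.53 ,  0.135]), 'wrist_torque': array([ 0.011, -0.05 ,  0.065]), 'grip_force': np.float64(0.0), 'opening': np.float64(0.086)} -0.0187
side [[0.989, 0.123, -0.084, 0.468], [-0.148, 0.762, -0.63, -0.69], [-0.014, 0.636, 0.772, 0.886], [0.0, 0.0, 0.0, 1.0]] 365.6448201187289 0.99600390625
tray 0.72 [279. 129. 329. 193.] 1709 [0.556 0.195 0.008] [0.005 0.026]
tray 0.64 [284.  70. 308. 116.] 635 [0.538 0.448 0.088] [0.015 0.168]
mat 0.64 [311. 314. 370. 373.] 2965 [ 0.543 -0.42   0.005] [0.002 0.007]
mat 0.64 [234. 140. 251. 158.] 165 [0.339 0.279 0.024] [0.008 0.036]
canister 0.8 [287. 138. 317. 182.] 973 [0.517 0.104 0.095] [0.017 0.141]
cassette1 0.97 [274. 215. 301. 245.] 593 [ 0.453 -0.102  0.029] [0.
[... 967 characters left out ...]
] [0.001 0.007]
canister 0.58 [254. 179. 298. 221.] 1138 [0.519 0.131 0.1  ] [0.055 0.151]
cassette1 0.73 [338. 154. 375. 178.] 703 [ 0.601 -0.058  0.028] [0.024 0.031]
cassette1 0.66 [399. 127. 441. 156.] 807 [ 0.667 -0.22   0.028] [0.005 0.031]
cassette1 0.58 [416. 202. 447. 240.] 843 [ 0.461 -0.247  0.028] [0.013 0.03 ]
cassette1 0.56 [350. 208. 389. 243.] 747 [ 0.456 -0.09   0.028] [0.024 0.031]
cup 0.77 [387. 173. 404. 188.] 177 [ 0.561 -0.162  0.008] [0.002 0.031]
gallipot 0.79 [217. 262. 236. 283.] 375 [0.339 0.275 0.016] [0.003 0.035]
soap_bottle 0.97 [109. 181. 165. 204.] 1170 [0.539 0.453 0.111] [0.02  0.171]
swab_jar 0.87 [298.  86. 324. 121.] 858 [0.754 0.061 0.084] [0.003 0.087]
```

```bash
cat >> h.py <<'E'
def rect(P):
    (c,s,a)=cv2.minAreaRect((P[:,:2]*1000).astype(np.float32))
    if s[0]<s[1]: s=s[::-1];a+=90
    a=(a+90)%180-90
    return np.round(c,1),np.round(s,1),round(a,1)
def cassettes(c,W):
    out=[]
    for r in nets.silhouettes(c,"cassette1"):
        if r["p"]<.3: continue
        m=cv2.dilate(r["mask"].astype(np.uint8),np.ones((5,5)))>0
        P=W[m&(W[...,2]>.022)&(W[...,2]<.04)]
        if len(P)<50: continue
        k=np.median(P,0);P=P[np.linalg.norm(P[:,:2]-k[:2],axis=1)<.06]
        out.append((round(r["p"],2),len(P),*rect(P),round(np.median(P[:,2])*1000,1)))
    return out
E
python3 - <<'E'
from h import *
for c in("side","top"):
    im=eyes.get_image(c);W=cloud(im)
    np.save(c+"W.npy",W)
    for x in cassettes(c,W):print(c,*x)
    X,Y,Z=W[...,0],W[...,1],W[...,2]
    can=(abs(X-.52)<.07)&(abs(Y-.12)<.08)
    for lo,hi in((.08,.1),(.125,.16)):
        P=W[can&(Z>lo)&(Z<hi)];
        if len(P)>5:print("can",lo,len(P),*rect(P),np.round(np.percentile(P[:,2],[50,98]),4), np.round(cv2.minEnclosingCircle((P[:,:2]*1000).astype(np.float32)),1) if 0 else cv2.minEnclosingCircle((P[:,:2]*1000).astype(np.float32)))
    m=(abs(X-.545)<.07)&(abs(Y+.415)<.08)
    dark=im["image"].max(-1)<70
    P=W[m&dark];print("mat",len(P),cv2.minEnclosingCircle((P[:,:2]*1000).astype(np.float32)),np.median(P,0))
    cup=(abs(X-.56)<.03)&(abs(Y+.157)<.03)&(Z>.012);P=W[cup];print("cup",cv2.minEnclosingCircle((P[:,:2]*1000).astype(np.float32)))
    P=W[(Z>.019)&(Z<.035)&(X>.4)&(X<.7)&(Y>-.02)&(Y<.4)&~can];print("fence",len(P),rect(P))
    np.save(c+"F.npy",P)
    g=im["image"][:, :, ::-1]
    crop=g[60:380,200:440] if c=="side" else g[70:290,90:540]
    cv2.imwrite(f"pics/{c}1.png",cv2.resize(crop,None,fx=1.75,fy=1.75,interpolation=2))
E
```

```text
side 0.9 494 [453.3 -94.8] [90.7 51.5] 56.4 29.1
side 0.72 583 [ 666.3 -225.3] [90.1 50. ] -78.7 28.7
side 0.61 449 [599.7 -61.2] [92.6 48.8] 80.7 29.1
can 0.08 164 [519.2 127.4] [85.  79.7] -17.9 [0.0956 0.0999] ((518.8148803710938, 131.57398986816406), 45.02735137939453)
can 0.125 82 [519.6 130.8] [72.7 10. ] -81.7 [0.1507 0.155 ] ((519.338134765625, 130.7782440185547), 36.35836410522461)
mat 2768 ((542.47900390625, -416.54486083984375), 69.38443756103516) [ 0.54237787 -0.42045147  0.00478955]
cup ((556.4281616210938, -161.7548828125), 20.177658081054688)
fence 267 (array([602.9, 181.8]), array([393.5, 137.8]), -75.8)
top 0.95 713 [ 669.4 -222.6] [93.3 50.5] -78.4 28.2
top 0.93 774 [ 462.3 -249.5] [91.  53.2] -19.0 27.8
top 0.76 718 [456.6 -91.1] [89.8 50.2] 55.5 28.0
top 0.57 691 [602.4 -57.9] [90.  50.6] 81.1 28.2
can 0.08 440 [521.8 133.7] [84.8 84.8] 89.1 [0.099 0.1  ] ((522.4013061523438, 134.3350372314453), 43.39195251464844)
can 0.125 150 [522.8 133.1] [71.6  9.8] -81.8 [0.1501 0.1532] ((521.7513427734375, 132.99859619140625), 35.81674575805664)
mat 2268 ((544.5637817382812, -413.5309753417969), 69.33953094482422) [ 0.54412308 -0.41332511  0.00383435]
cup ((559.5028686523438, -159.13998413085938), 19.527042388916016)
fence 610 (array([605.6, 180.2]), array([398.5, 137.5]), -76.4)
```

View pics/top1.png

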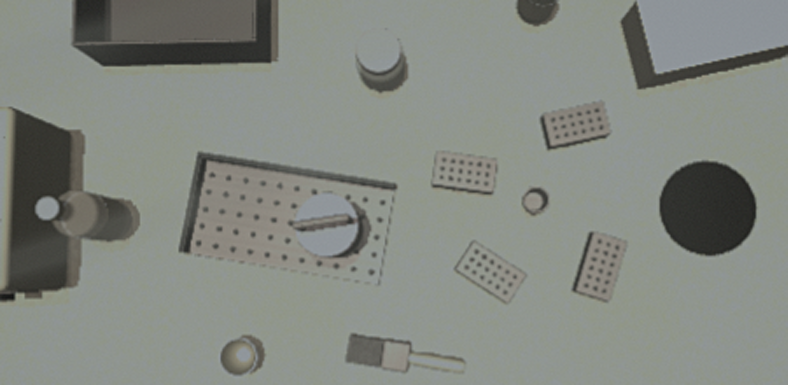

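View pics/side1.png

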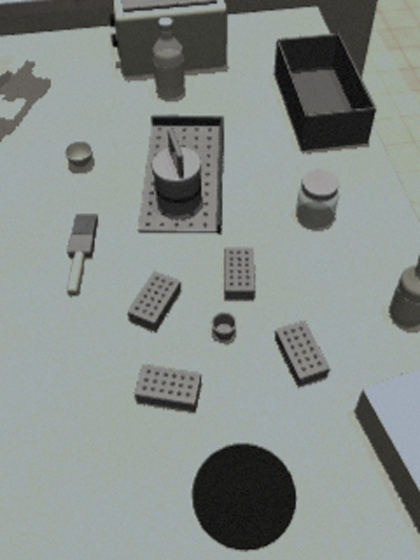

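```bash
cat >> h.py <<'E'
def plan(x,y,z,yaw,grip,n=None,straight=True):
    """rows from present measured pose to TCP x,y,z (mm), tool pointing down, tool y axis at yaw deg (mod 180)"""
    o=ctrl.get_obs();p=np.array(o["tool_pos"]);r=R.from_rotvec(o["tool_rot"])
    ty=r.as_matrix()[:,1];cur=np.degrees(np.arctan2(ty[1],ty[0]))
    d=(yaw-cur+90)%180-90;yw=np.radians(cur+d)
    c,s=np.cos(yw),np.sin(yw)
    G=R.from_matrix(np.array([[-s*-1*-1*-1,c,0],[-c,s,0],[0,0,-1]]).astype(float))
    M=np.array([[s,c,0],[-c,s,0],[0,0,-1]]);G=R.from_matrix(M)
    g=np.array([x,y,z])/1000
    rv=(r.inv()*G).as_rotvec();L=np.linalg.norm(g-p)
    n=n or max(1,int(np.ceil(max(L/.05,np.linalg.norm(rv)/.09))))
    rows=[]
    for i in range(n):
        k=n-i
        sh=np.round(r.inv().apply((g-p)/k)/.06,2);tu=np.round((r.inv()*G).as_rotvec()/k/.1,2)
        p=p+r.apply(sh*.06);r=r*R.from_rotvec(tu*.1)
        rows+=[f"{v+0:g}" for v in [*sh,*tu,grip]]
    print(n,"rows end",np.round(p*1000,1),":",",".join(rows))
def st():
    o=ctrl.get_obs();ty=R.from_rotvec(o["tool_rot"]).as_matrix()
    print("t",round(o["t"],2),"tcp",np.round(o["tool_pos"]*1000,1),"yaw",round(np.degrees(np.arctan2(ty[1,1],ty[0,1])),2),"F",np.round(o["contact_force"],1),"op",round(o["opening"]*1000,1),"g",round(float(o["grip_force"]),1))
E
python3 - <<'E'
from h import *
rng=np.random.default_rng(0)
for c in("side","top"):
    P=np.load(c+"F.npy")[:,:2]*1000
    for j in range(2):
        best=None
        for _ in range(800):
            a,b=P[rng.choice(len(P),2,False)];d=b-a
            if np.linalg.norm(d)<60: continue
            d/=np.linalg.norm(d);n=np.array([-d[1],d[0]])
            m=abs((P-a)@n)<5
            if best is None or m.sum()>best.sum():best=m
        Q=P[best];m0=Q.mean(0);d=np.linalg.svd(Q-m0)[2][0];n=np.array([-d[1],d[0]])
        s=(Q-m0)@d;w=(Q-m0)@n
        print(c,len(Q),"mean",m0.round(1),"ang",np.degrees(np.arctan2(d[1],d[0])).round(2)%180,"len",np.percentile(s,[0,2,98,100]).round(1),"w",np.percentile(w,[1,99]).round(1))
        P=P[~best]
plan(450,300,260,45,85); 
plan(521,132,230,8.2,85)
E
```

```text
side 127 mean [610.7 206.2] ang 80.07 len [-128.3 -124.4  120.5  125.2] w [-4.3  4.1]
side 112 mean [557.9 339.7] ang 169.3 len [-70.5 -69.3  67.5  67.6] w [-4.4  4.9]
top 344 mean [612.6 205.5] ang 80.04 len [-147.9 -132.   124.9  132.1] w [-4.4  4.3]
top 209 mean [560.5 343.3] ang 169.79 len [-79.8 -67.1  66.3  68.9] w [-4.8  3.8]Traceback (most recent call last):
  File "<stdin>", line 17, in <module>
  File "h.py", line 34, in plan
    G=R.from_matrix(np.array([[-s*-1*-1*-1,c,0],[-c,s,0],[0,0,-1]]).astype(float))
  File "scipy/spatial/transform/_rotation.pyx", line 1143, in scipy.spatial.transform._rotation.Rotation.from_matrix
ValueError: Non-positive determinant (left-handed or null coordinate frame) in rotation matrix 0: [[ 0.70710678  0.70710678  0.        ]
 [-0.70710678  0.70710678  0.        ]
 [ 0.          0.         -1.        ]].
```

```bash
sed -i '/-s\*-1\*-1/d; s/M=np.array(.*);G=R/M=np.array([[-s,c,0],[c,s,0],[0,0,-1]]);G=R/' h.py
python3 - <<'E'
from h import *
plan(521,132,230,8.2,85)
E
```

```text
13 rows end [521.3 131.9 230.1] : -0.58,-0.42,0,0,0,0.84,85,-0.61,-0.38,0,0,0,0.84,85,-0.64,-0.32,0,0,0,0.85,85,-0.66,-0.27,0,0,0,0.84,85,-0.69,-0.21,0,0,0,0.85,85,-0.7,-0.15,0,0,0,0.84,85,-0.71,-0.09,0,0,0,0.85,85,-0.72,-0.03,0,0,0,0.84,85,-0.72,0.03,0,0,0,0.85,85,-0.71,0.09,0.01,0,0,0.84,85,-0.7,0.15,0,0,0,0.85,85,-0.68,0.2,0.01,0,0,0.84,85,-0.67,0.27,0,0,0,0.85,85
```

{"api": "jog_arm", "payload": {
  "commands": [-0.58,-0.42,0,0,0,0.84,85,-0.61,-0.38,0,0,0,0.84,85,-0.64,-0.32,0,0,0,0.85,85,-0.66,-0.27,0,0,0,0.84,85,-0.69,-0.21,0,0,0,0.85,85,-0.7,-0.15,0,0,0,0.84,85,-0.71,-0.09,0,0,0,0.85,85,-0.72,-0.03,0,0,0,0.84,85,-0.72,0.03,0,0,0,0.85,85,-0.71,0.09,0,0,0,0.84,85,-0.7,0.15,0,0,0,0.85,85,-0.68,0.2,0,0,0,0.84,85,-0.67,0.27,0,0,0,0.85,85,0,0,0,0,0,0,60],
  "newtons": 60
}}

```text
t: 2.85
tool_pos: [0.5224, 0.1299, 0.2313]
tool_rot: [2.062, 2.37, -0.0]
contact_force: [-0.9, -0.5, -0.4]
opening: 0.0695
grip_force: 0.0
```

```bash
python3 - <<'E'
from h import *
st();plan(521,132,127,8.2,60)
E
```

```text
t 2.85 tcp [522.4 129.9 231.3] yaw 7.97 F [-0.9 -0.5 -0.4] op 69.5 g 0.0
3 rows end [520.9 132.1 126.9] : 0.01,-0.01,0.58,0,0,-0.01,60,0.01,0,0.58,0,0,-0.01,60,0.02,-0.01,0.58,0,0,-0.02,60
```

{"api": "jog_arm", "payload": {
  "commands": [0.03,-0.02,0.58,0,0,0,60,0,0,0.58,0,0,0,60,0,0,0.58,0,0,0,60,0,0,0,0,0,0,40,0,0,0,0,0,0,20,0,0,0,0,0,0,0,0,0,0,0,0,0,0,0,0,0,0,0,0,0,0,0,0,0,0,0,0],
  "newtons": 90
}}

```text
t: 3.98
tool_pos: [0.5214, 0.1341, 0.1295]
tool_rot: [2.056, 2.373, 0.006]
contact_force: [-0.5, 1.4, 7.1]
opening: 0.007
grip_force: 88.2
```

```bash
python3 - <<'E'
from h import *
st()
E
```

```text
t 3.98 tcp [521.4 134.1 129.5] yaw 8.2 F [-0.5  1.4  7.1] op 7.0 g 88.2
```

{"api": "jog_arm", "payload": {
  "commands": [0,0,-0.3,0,0,0,0,0,0,-0.4,0,0,0,0,0,0,-0.3,0,0,0,0,0,0,0,0,0,0,0,0,0,0,0,0,0,0]
}}

```text
t: 4.6
tool_pos: [0.5192, 0.1334, 0.186]
tool_rot: [-2.056, -2.374, 0.002]
contact_force: [-0.0, -0.5, -4.6]
opening: 0.0066
grip_force: 88.2
```

```bash
python3 - <<'E'
from h import *
st()
im=eyes.get_image("side");W=cloud(im);save(im,"x.png")
cv2.imwrite("pics/side2.png",cv2.resize(im["image"][80:260,220:400,::-1],None,fx=3,fy=3,interpolation=2))
plan(544,-415,190,8.2,0)
E
```

```text
t 4.6 tcp [519.2 133.4 186. ] yaw 8.19 F [-0.  -0.5 -4.6] op 6.6 g 88.2
11 rows end [ 544.1 -415.2  189.8] : -0.83,-0.08,-0.01,0,0,0,0,-0.83,-0.08,-0.01,0,0,0,0,-0.83,-0.08,-0.01,0,0,0,0,-0.83,-0.08,-0.01,0,0,0,0,-0.83,-0.08,0,0,0,0,0,-0.83,-0.08,-0.01,0,0,0,0,-0.83,-0.08,0,0,0,0,0,-0.82,-0.08,-0.01,-0.01,0,0,0,-0.83,-0.08,0,0,0,0,0,-0.82,-0.09,-0.01,-0.01,0,0,0,-0.83,-0.08,0,0,0,0,0
```

View pics/side2.png

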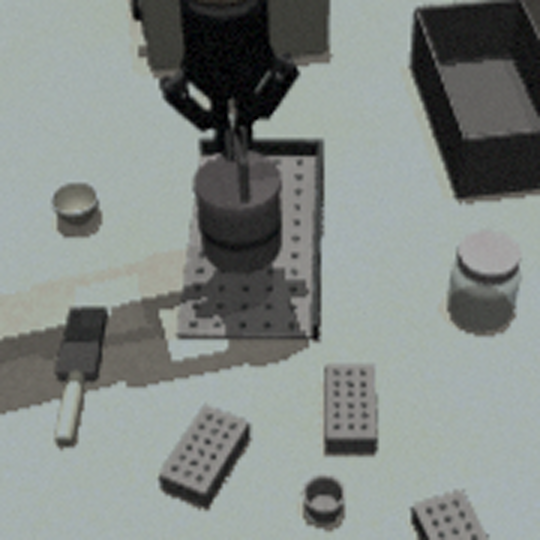

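{"api": "jog_arm", "payload": {
  "commands": [-0.4,-0.04,0,0,0,0,0,-0.7,-0.07,0,0,0,0,0,-0.77,-0.075,0,0,0,0,0,-0.77,-0.075,0,0,0,0,0,-0.77,-0.075,0,0,0,0,0,-0.77,-0.075,0,0,0,0,0,-0.77,-0.075,0,0,0,0,0,-0.77,-0.075,0,0,0,0,0,-0.77,-0.075,0,0,0,0,0,-0.77,-0.075,0,0,0,0,0,-0.77,-0.075,0,0,0,0,0,-0.7,-0.07,0,0,0,0,0,-0.4,-0.04,0,0,0,0,0,0,0,0,0,0,0,0,0,0,0,0,0,0,0,0,0,0,0,0,0,0]
}}

```text
t: 6.65
tool_pos: [0.5448, -0.4152, 0.1864]
tool_rot: [-2.055, -2.375, -0.0]
contact_force: [0.3, -0.4, -3.3]
opening: 0.0073
grip_force: 88.1
```

```bash
cat >> h.py <<'E'
def canpose():
    for c in("side","top"):
        im=eyes.get_image(c);W=cloud(im);save(im,"c_"+c+".png")
        for r in nets.silhouettes(c,"canister")[:2]:
            P=W[r["mask"]];P=P[~np.isnan(P[:,0])];print(c,round(r["p"],2),np.median(P,0).round(3),np.percentile(P[:,2],[1,5,50,95]).round(3))
E
python3 - <<'E'
from h import *
st();canpose()
plan(544,-415,133,8.2,0)
E
```

```text
t 6.65 tcp [ 544.8 -415.2  186.4] yaw 8.25 F [ 0.3 -0.4 -3.3] op 7.3 g 88.1
side 0.67 [ 0.539 -0.439  0.157] [0.074 0.087 0.157 0.206]
top 0.83 [ 0.539 -0.394  0.156] [0.005 0.077 0.156 0.206]
2 rows end [ 544.3 -415.2  133. ] : 0.01,-0.01,0.45,0,0,0,0,0,0,0.45,0,0,0.01,0
```

{"api": "jog_arm", "payload": {
  "commands": [0,0,0.3,0,0,0,0,0,0,0.3,0,0,0,0,0,0,0.2,0,0,0,0,0,0,0.1,0,0,0,0,0,0,0,0,0,0,0]
}}

```text
t: 7.48
tool_pos: [0.5445, -0.4161, 0.1321]
tool_rot: [-2.056, -2.373, -0.0]
contact_force: [0.3, -0.3, -4.5]
opening: 0.0069
grip_force: 88.1
```

{"api": "jog_arm", "payload": {
  "commands": [0,0,0.04,0,0,0,0,0,0,0,0,0,0,0]
}}

```text
t: 7.72
tool_pos: [0.545, -0.4165, 0.1311]
tool_rot: [2.057, 2.374, -0.0]
contact_force: [0.2, 0.4, -3.8]
opening: 0.0069
grip_force: 88.1
```

{"api": "jog_arm", "payload": {
  "commands": [0,0,0.04,0,0,0,0,0,0,0,0,0,0,0]
}}

```text
t: 7.98
tool_pos: [0.5447, -0.4162, 0.1279]
tool_rot: [-2.057, -2.374, -0.0]
contact_force: [-0.6, -0.6, -3.8]
opening: 0.007
grip_force: 88.1
```

{"api": "jog_arm", "payload": {
  "commands": [0,0,0.04,0,0,0,0,0,0,0,0,0,0,0]
}}

```text
t: 8.22
tool_pos: [0.5452, -0.417, 0.1279]
tool_rot: [2.056, 2.373, -0.001]
contact_force: [-4.0, 2.7, 5.7]
opening: 0.0071
grip_force: 89.1
```

{"api": "jog_arm", "payload": {
  "commands": [0,0,0,0,0,0,12,0,0,0,0,0,0,40,0,0,0,0,0,0,45,0,0,0,0,0,0,45,0,0,-0.4,0,0,0,45,0,0,-0.8,0,0,0,45,0,0,-0.8,0,0,0,45,0,0,-0.3,0,0,0,70,0,0,0,0,0,0,70]
}}

```text
t: 9.35
tool_pos: [0.5453, -0.4167, 0.2652]
tool_rot: [2.055, 2.372, -0.0]
contact_force: [-0.3, -0.3, -1.3]
opening: 0.0701
grip_force: 0.0
```

```bash
python3 - <<'E'
from h import *
st()
for c in("side","top"):
    im=eyes.get_image(c);W=cloud(im);save(im,"d_"+c+".png");X,Y,Z=[W[...,i] for i in range(3)]
    m=(abs(X-.544)<.07)&(abs(Y+.416)<.08)
    for lo,hi in((.08,.1),(.125,.156)):
        P=W[m&(Z>lo)&(Z<hi)]
        if len(P)>5:print("can",lo,len(P),*rect(P),np.percentile(P[:,2],[50,98]).round(4),np.round(cv2.minEnclosingCircle((P[:,:2]*1000).astype(np.float32))[0],1))
    for x in cassettes(c,W):print(c,*x)
E
```

```text
t 9.35 tcp [ 545.3 -416.7  265.2] yaw 8.19 F [-0.3 -0.3 -1.3] op 70.1 g 0.0
can 0.08 950 [ 543.1 -419.5] [85.4 84.1] 81.1 [0.0983 0.0999] [ 542.7 -418.7]
can 0.125 187 [ 542.4 -419.2] [72.8 10. ] -81.8 [0.1486 0.1515] [ 542.  -419.2]
side 0.96 484 [ 453.5 -249.6] [77.7 51.6] -19.5 28.8
side 0.64 340 [ 445.8 -105.4] [64.7 50.7] 56.6 29.0
can 0.08 953 [ 545.1 -415.3] [85.2 84.9] -73.5 [0.0975 0.0997] [ 545.  -415.5]
can 0.125 174 [ 544.9 -414.8] [71.4  9.8] -82.2 [0.1473 0.1513] [ 545.5 -414.7]
top 0.92 716 [ 669.2 -222.8] [93.5 50.4] -79.0 28.0
top 0.92 721 [456.5 -91.1] [89.9 50.1] 55.6 28.0
top 0.86 693 [602.3 -57.8] [89.9 50.6] 81.1 28.2
top 0.67 776 [ 462.5 -249.4] [90.3 53.1] -18.7 27.8
top 0.67 75 [543.2 448.8] [62.1 24.2] 0.8 32.5
```

```bash
cat >> h.py <<'E'
YAW=-10.0;CORNER=np.array([630.1,326.9])
_c,_s=np.cos(np.radians(YAW)),np.sin(np.radians(YAW));TX=np.array([_c,_s]);TY=np.array([-_s,_c])
def tw(x,y): return CORNER+x*TX+y*TY
def wt(p): d=np.array(p[:2])-CORNER;return np.round([d@TX,d@TY],1)
def tst():
    st();print("tray-frame tcp",wt(ctrl.get_obs()["tool_pos"]*1000))
E
python3 - <<'E'
from h import *
plan(602.3,-57.8,100,-8.9,72,12)
for k in range(4):print(tw(-48,-50-50*k))
E
```

```text
12 rows end [602.4 -57.6  99.7] : 0.48,0.15,0.22,0,0,0.25,72,0.48,0.14,0.22,0,0,0.25,72,0.49,0.13,0.22,0,0,0.25,72,0.49,0.12,0.23,0,0,0.25,72,0.49,0.1,0.22,0,0,0.25,72,0.49,0.09,0.23,-0.01,0,0.25,72,0.5,0.08,0.22,0,-0.01,0.25,72,0.5,0.06,0.23,-0.01,0,0.25,72,0.5,0.05,0.22,0,-0.01,0.25,72,0.5,0.04,0.23,-0.01,0,0.24,72,0.5,0.03,0.22,0,-0.01,0.25,72,0.51,0.02,0.23,-0.01,0,0.24,72
[574.14681897 285.99472488]
[565.46441009 236.75433723]
[556.78200121 187.51394958]
[548.09959232 138.27356193]
```

{"api": "jog_arm", "payload": {
  "commands": [0.48,0.15,0.22,0,0,0.25,72,0.48,0.14,0.22,0,0,0.25,72,0.49,0.13,0.22,0,0,0.25,72,0.49,0.12,0.23,0,0,0.25,72,0.49,0.1,0.22,0,0,0.25,72,0.49,0.09,0.23,0,0,0.25,72,0.5,0.08,0.22,0,0,0.25,72,0.5,0.06,0.23,0,0,0.25,72,0.5,0.05,0.22,0,0,0.25,72,0.5,0.04,0.23,0,0,0.24,72,0.5,0.03,0.22,0,0,0.25,72,0.51,0.02,0.23,0,0,0.24,72,0,0,0,0,0,0,72]
}}

```text
t: 11.18
tool_pos: [0.6015, -0.0568, 0.0988]
tool_rot: [-2.38, -2.043, 0.006]
contact_force: [0.2, -0.9, -0.4]
opening: 0.0721
grip_force: 0.0
```

```bash
python3 - <<'E'
from h import *
st();plan(602.3,-57.8,3,-8.9,72,3)
E
```

```text
t 11.18 tcp [601.5 -56.8  98.8] yaw -8.72 F [ 0.2 -0.9 -0.4] op 72.1 g 0.0
3 rows end [602.1 -58.    2.8] : -0.01,0.01,0.53,-0.02,0,0.01,72,0,0.01,0.53,-0.02,0,0.01,72,-0.01,0,0.54,-0.02,0,0.01,72
```

{"api": "jog_arm", "payload": {
  "commands": [-0.01,0.01,0.6,0,0,0,72,0,0,0.6,0,0,0,72,0,0,0.36,0,0,0,72,0,0,0,0,0,0,60,0,0,0,0,0,0,30,0,0,0,0,0,0,30,0,0,0,0,0,0,30],
  "newtons": 70
}}

```text
t: 12.05
tool_pos: [0.6047, -0.0597, 0.0096]
tool_rot: [2.386, 2.042, 0.001]
contact_force: [-0.2, -0.2, -0.6]
opening: 0.048
grip_force: 75.7
```

```bash
python3 - <<'E'
from h import *
st()
E
```

```text
t 12.05 tcp [604.7 -59.7   9.6] yaw -8.88 F [-0.2 -0.2 -0.6] op 48.0 g 75.7
```

{"api": "jog_arm", "payload": {
  "commands": [0,0,0,0,0,0,60,0,0,0,0,0,0,60,0,0,0.1,0,0,0,60,0,0,0,0,0,0,60]
}}

```text
t: 12.55
tool_pos: [0.6035, -0.0594, 0.0019]
tool_rot: [-2.386, -2.042, 0.001]
contact_force: [0.1, 0.8, -0.3]
opening: 0.0599
grip_force: 0.0
```

{"api": "jog_arm", "payload": {
  "commands": [0,0,0,0,0,0,30,0,0,0,0,0,0,30,0,0,0,0,0,0,30]
}}

```text
t: 12.92
tool_pos: [0.6042, -0.0596, 0.0027]
tool_rot: [2.387, 2.043, 0.0]
contact_force: [0.2, 0.5, -0.5]
opening: 0.0485
grip_force: 74.6
```

Lift and carry to the tray.

{"api": "jog_arm", "payload": {
  "commands": [0,0,-0.5,0,0,0,30,0,0,-0.6,0,0,0,30,0,0,0,0,0,0,30]
}}

```text
t: 13.3
tool_pos: [0.6064, -0.06, 0.0717]
tool_rot: [2.383, 2.039, 0.006]
contact_force: [-0.1, -0.2, -2.2]
opening: 0.0487
grip_force: 74.6
```

```bash
python3 - <<'E'
from h import *
st();plan(*tw(-50,-50),70,80,30)
E
```

```text
t 13.3 tcp [606.4 -60.   71.7] yaw -8.88 F [-0.1 -0.2 -2.2] op 48.7 g 74.6
18 rows end [572.3 286.1  70.3] : 0.31,-0.08,0,0,0,-0.86,30,0.32,-0.05,0,0,0,-0.86,30,0.32,-0.03,0,0,0,-0.86,30,0.32,0,0,0,0,-0.86,30,0.32,0.03,0,0,0,-0.86,30,0.32,0.06,0,0,0,-0.86,30,0.31,0.08,0,0,0,-0.86,30,0.3,0.11,0,0,0.01,-0.86,30,0.29,0.14,0,0,0.01,-0.86,30,0.28,0.16,0,0,0,-0.86,30,0.27,0.18,0,0,0.01,-0.86,30,0.25,0.21,0,0,0.01,-0.86,30,0.23,0.23,0,0.01,0,-0.87,30,0.21,0.24,0,0,0.01,-0.86,30,0.19,0.26,0.01,0.01,0,-0.87,30,0.16,0.28,0,0,0.01,-0.86,30,0.14,0.29,0.01,0.01,0,-0.87,30,0.11,0.3,0,0,0.01,-0.86,30
```

{"api": "jog_arm", "payload": {
  "commands": [0.31,-0.08,0,0,0,-0.86,30,0.32,-0.05,0,0,0,-0.86,30,0.32,-0.03,0,0,0,-0.86,30,0.32,0,0,0,0,-0.86,30,0.32,0.03,0,0,0,-0.86,30,0.32,0.06,0,0,0,-0.86,30,0.31,0.08,0,0,0,-0.86,30,0.3,0.11,0,0,0,-0.86,30,0.29,0.14,0,0,0,-0.86,30,0.28,0.16,0,0,0,-0.86,30,0.27,0.18,0,0,0,-0.86,30,0.25,0.21,0,0,0,-0.86,30,0.23,0.23,0,0,0,-0.87,30,0.21,0.24,0,0,0,-0.86,30,0.19,0.26,0,0,0,-0.87,30,0.16,0.28,0,0,0,-0.86,30,0.14,0.29,0,0,0,-0.87,30,0.11,0.3,0,0,0,-0.86,30,0,0,0,0,0,0,30,0,0,0,0,0,0,30]
}}

```text
t: 15.8
tool_pos: [0.5691, 0.2858, 0.067]
tool_rot: [-0.276, -3.127, 0.002]
contact_force: [-0.2, 0.3, -2.9]
opening: 0.0487
grip_force: 74.4
```

```bash
python3 - <<'E'
from h import *
tst();plan(*tw(-50,-50),15,80,30)
E
```

```text
t 15.8 tcp [569.1 285.8  67. ] yaw 79.92 F [-0.2  0.3 -2.9] op 48.7 g 74.4
tray-frame tcp [-53. -51.]
2 rows end [572.1 286.4  14.8] : -0.03,0.01,0.43,-0.01,-0.01,-0.01,30,-0.02,0.01,0.44,-0.01,-0.01,0,30
```

{"api": "jog_arm", "payload": {
  "commands": [0,0,0.4,0,0,0,30,0,0,0.4,0,0,0,30,0,0,0.08,0,0,0,30,0,0,0,0,0,0,30]
}}

```text
t: 16.3
tool_pos: [0.5699, 0.2861, 0.0157]
tool_rot: [-0.276, -3.129, 0.001]
contact_force: [-0.0, 0.4, -2.9]
opening: 0.0486
grip_force: 74.4
```

{"api": "jog_arm", "payload": {
  "commands": [0,0,0.05,0,0,0,30,0,0,0,0,0,0,30]
}}

```text
t: 16.55
tool_pos: [0.5705, 0.2868, 0.0137]
tool_rot: [0.274, 3.128, 0.001]
contact_force: [0.5, -0.6, -1.9]
opening: 0.0487
grip_force: 74.4
```

{"api": "jog_arm", "payload": {
  "commands": [0,0,0.04,0,0,0,30,0,0,0,0,0,0,30]
}}

```text
t: 16.8
tool_pos: [0.5698, 0.2866, 0.0104]
tool_rot: [-0.274, -3.129, 0.0]
contact_force: [-0.2, 0.0, -1.9]
opening: 0.0488
grip_force: 74.4
```

{"api": "jog_arm", "payload": {
  "commands": [0,0,0.03,0,0,0,30,0,0,0,0,0,0,30]
}}

```text
t: 17.05
tool_pos: [0.5701, 0.2867, 0.0088]
tool_rot: [0.274, 3.129, 0.0]
contact_force: [0.7, 0.5, -2.4]
opening: 0.0486
grip_force: 74.4
```

{"api": "jog_arm", "payload": {
  "commands": [-0.05,0,0,0,0,0,30,0,0,0,0,0,0,30]
}}

```text
t: 17.3
tool_pos: [0.5733, 0.286, 0.0088]
tool_rot: [0.274, 3.129, 0.0]
contact_force: [0.1, 0.5, -1.8]
opening: 0.0485
grip_force: 74.5
```

{"api": "jog_arm", "payload": {
  "commands": [-0.05,0,0,0,0,0,30,0,0,0,0,0,0,30]
}}

```text
t: 17.55
tool_pos: [0.5763, 0.2855, 0.0088]
tool_rot: [0.274, 3.129, 0.0]
contact_force: [0.8, -0.0, -1.9]
opening: 0.0488
grip_force: 74.5
```

{"api": "jog_arm", "payload": {
  "commands": [-0.03,0,0.02,0,0,0,30,0,0,0,0,0,0,30]
}}

```text
t: 17.8
tool_pos: [0.5763, 0.2856, 0.0087]
tool_rot: [-0.274, -3.125, 0.001]
contact_force: [-9.9, -0.5, 9.4]
opening: 0.049
grip_force: 75.9
```

{"api": "jog_arm", "payload": {
  "commands": [-0.03,0,0,0,0,0,30,0,0,0,0,0,0,30]
}}

```text
t: 18.05
tool_pos: [0.5763, 0.2856, 0.0087]
tool_rot: [-0.274, -3.121, 0.001]
contact_force: [-16.1, -1.0, 14.1]
opening: 0.0485
grip_force: 76.5
```

{"api": "jog_arm", "payload": {
  "commands": [-0.03,0,0,0,0,0,30,0,0,0,0,0,0,30]
}}

```text
t: 18.3
tool_pos: [0.5763, 0.2856, 0.0087]
tool_rot: [-0.274, -3.117, 0.002]
contact_force: [-22.5, -1.0, 19.3]
opening: 0.0489
grip_force: 77.1
```

{"api": "jog_arm", "payload": {
  "commands": [0.06,0,-0.01,0,0,0,30,0,0,0,0,0,0,62,0,0,0,0,0,0,62,0,0,0,0,0,0,62,0,0,-0.6,0,0,0,62,0,0,-0.6,0,0,0,40,0,0,0,0,0,0,0,0,0,0,0,0,0,0,0,0,0,0,0,0,0]
}}

```text
t: 19.42
tool_pos: [0.5765, 0.2848, 0.078]
tool_rot: [-0.274, -3.127, 0.002]
contact_force: [0.9, -0.2, -0.5]
opening: 0.0
grip_force: 0.0
```

```bash
cat >> h.py <<'E'
def look(side=False):
    for c in(("side","top") if side else ("top",)):
        im=eyes.get_image(c);W=cloud(im);save(im,"last_"+c+".png")
        for x in cassettes(c,W):
            if x[2][1]<340: print(c,*x,"tray",wt(x[2]))
E
python3 - <<'E'
from h import *
tst();look();plan(*tw(-45,-98),60,80,0)
E
```

```text
t 19.43 tcp [576.5 284.8  78. ] yaw 79.98 F [ 0.9 -0.2 -0.5] op 0.0 g 0.0
tray-frame tcp [-45.5 -50.8]
top 0.92 720 [456.5 -90.9] [89.6 50.5] 55.8 28.0 tray [ -98.4 -441.6]
top 0.68 445 [581.4 286.2] [97.3 57.1] -15.5 33.7 tray [-40.9 -48.5]
top 0.59 713 [ 669.4 -222.5] [94.4 50.4] -79.5 27.8 tray [ 134.1 -534.2]
top 0.58 770 [ 462.4 -249.5] [91.  53.2] -18.9 27.8 tray [ -65.1 -596.8]
2 rows end [569.  238.1  59.7] : 0,-0.39,0.15,-0.01,-0.01,0,0,-0.01,-0.4,0.16,0,-0.01,0,0
```

{"api": "jog_arm", "payload": {
  "commands": [0,-0.4,0.15,0,0,0,0,0,-0.4,0.15,0,0,0,0,0,0,0.4,0,0,0,0,0,0,0.35,0,0,0,0,0,0,0,0,0,0,0]
}}

```text
t: 20.15
tool_pos: [0.5671, 0.2371, 0.0141]
tool_rot: [-0.274, -3.124, 0.003]
contact_force: [0.9, 0.3, 0.0]
opening: 0.0002
grip_force: 0.0
```

{"api": "jog_arm", "payload": {
  "commands": [0,0.15,0,0,0,0,0,0,0,0,0,0,0,0]
}}

```text
t: 20.4
tool_pos: [0.572, 0.248, 0.0184]
tool_rot: [0.272, 3.127, 0.002]
contact_force: [-0.5, -0.2, -0.0]
opening: -0.0003
grip_force: 0.0
```

{"api": "jog_arm", "payload": {
  "commands": [0,0.15,0,0,0,0,0,0,0,0,0,0,0,0]
}}

```text
t: 20.65
tool_pos: [0.573, 0.2567, 0.0178]
tool_rot: [0.273, 3.128, 0.002]
contact_force: [-0.6, 0.2, -0.4]
opening: 0.0002
grip_force: 0.0
```

```bash
python3 - <<'E'
from h import *
tst()
E
```

```text
t 20.65 tcp [573.  256.7  17.8] yaw 80.03 F [-0.6  0.2 -0.4] op 0.2 g 0.0
tray-frame tcp [-44. -79.]
```

{"api": "jog_arm", "payload": {
  "commands": [0,0.13,0,0,0,0,0,0,0,0,0,0,0,0]
}}

```text
t: 20.9
tool_pos: [0.5739, 0.2641, 0.0171]
tool_rot: [0.274, 3.129, 0.001]
contact_force: [0.8, -0.6, -0.5]
opening: 0.0002
grip_force: 0.0
```

{"api": "jog_arm", "payload": {
  "commands": [0,0.05,0,0,0,0,0,0,0,0,0,0,0,0]
}}

```text
t: 21.15
tool_pos: [0.5743, 0.2666, 0.017]
tool_rot: [-0.274, -3.129, -0.0]
contact_force: [0.3, -0.2, 0.0]
opening: 0.0001
grip_force: 0.1
```

{"api": "jog_arm", "payload": {
  "commands": [0,0.05,0,0,0,0,0,0,0,0,0,0,0,0]
}}

```text
t: 21.4
tool_pos: [0.5748, 0.2696, 0.017]
tool_rot: [-0.274, -3.13, -0.0]
contact_force: [0.1, 0.1, -0.6]
opening: -0.0001
grip_force: 0.1
```

{"api": "jog_arm", "payload": {
  "commands": [0,0.05,0,0,0,0,0,0,0,0,0,0,0,0]
}}

```text
t: 21.65
tool_pos: [0.5749, 0.2712, 0.017]
tool_rot: [-0.274, -3.128, 0.004]
contact_force: [-2.2, -4.7, 2.4]
opening: -0.0001
grip_force: 2.8
```

{"api": "jog_arm", "payload": {
  "commands": [0,0.05,0,0,0,0,0,0,0,0,0,0,0,0]
}}

```text
t: 21.9
tool_pos: [0.575, 0.2714, 0.017]
tool_rot: [-0.273, -3.126, 0.014]
contact_force: [-4.5, -15.1, 6.3]
opening: -0.0001
grip_force: 7.9
```

{"api": "jog_arm", "payload": {
  "commands": [0,-0.25,0,0,0,0,0,0,0,-0.7,0,0,0,0,0,0,-0.7,0,0,0,0,0,0,0,0,0,0,0]
}}

```text
t: 22.4
tool_pos: [0.5765, 0.2617, 0.1064]
tool_rot: [0.274, 3.121, 0.007]
contact_force: [0.9, 0.1, 0.6]
opening: 0.0
grip_force: 0.0
```

```bash
python3 - <<'E'
from h import *
tst();look();plan(*tw(-120,-25),100,80,0)
im=cv2.imread("pics/last_top.png");cv2.imwrite("pics/t3.png",cv2.resize(im[120:260,170:350],None,fx=4,fy=4,interpolation=2))
E
```

```text
t 22.4 tcp [576.5 261.7 106.4] yaw 79.98 F [0.9 0.1 0.6] op 0.0 g 0.0
tray-frame tcp [-41.5 -73.5]
top 0.97 712 [ 669.5 -223.2] [93.3 49.8] -79.6 27.8 tray [ 134.3 -534.9]
top 0.9 720 [456.7 -91.1] [89.6 50.4] 56.4 27.9 tray [ -98.2 -441.8]
top 0.56 148 [606.6 172.1] [118.8   8.6] 79.8 26.1 tray [   3.7 -156.5]
top 0.34 70 [ 559.9 -159.2] [38.  36.2] 84.0 29.7 tray [  15.3 -490.9]
2 rows end [507.6 322.8 100.3] : 0.63,0.42,0.01,0.01,0,0,0,0.63,0.41,0.01,0,0.01,0,0
```

View pics/t3.png

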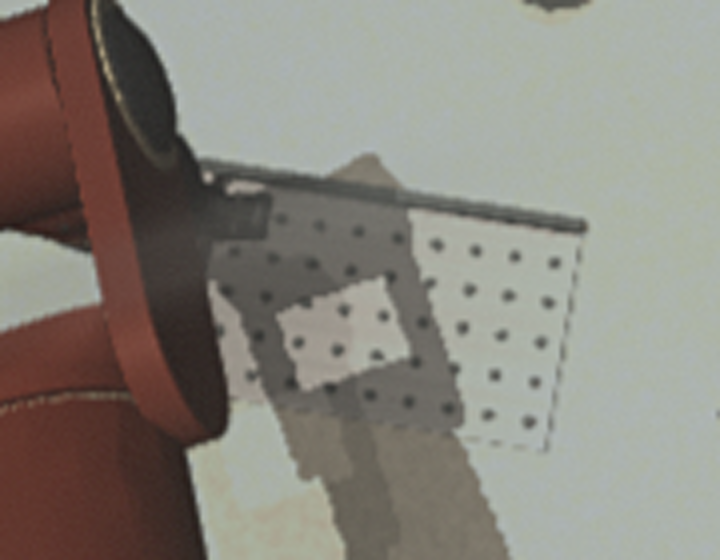

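{"api": "jog_arm", "payload": {
  "commands": [0.63,0.42,0,0,0,0,0,0.63,0.41,0,0,0,0,0,0,0,0.7,0,0,0,0,0,0,0.68,0,0,0,0,0,0,0,0,0,0,0]
}}

```text
t: 23.12
tool_pos: [0.5027, 0.3206, 0.0124]
tool_rot: [-0.273, -3.119, 0.009]
contact_force: [0.0, -0.1, 0.4]
opening: -0.0
grip_force: 0.0
```

{"api": "jog_arm", "payload": {
  "commands": [-0.17,0,0,0,0,0,0,0,0,0,0,0,0,0]
}}

```text
t: 23.38
tool_pos: [0.5202, 0.3214, 0.0208]
tool_rot: [0.275, 3.126, 0.003]
contact_force: [0.4, 0.8, -0.2]
opening: 0.0004
grip_force: 0.0
```

{"api": "jog_arm", "payload": {
  "commands": [-0.1,0,0,0,0,0,0,0,0,0,0,0,0,0]
}}

```text
t: 23.62
tool_pos: [0.5246, 0.3199, 0.0194]
tool_rot: [0.275, 3.128, 0.002]
contact_force: [-0.5, -0.8, -0.1]
opening: -0.0
grip_force: 0.0
```

```bash
python3 - <<'E'
from h import *
tst()
E
```

```text
t 23.62 tcp [524.6 319.9  19.4] yaw 79.95 F [-0.5 -0.8 -0.1] op -0.0 g 0.0
tray-frame tcp [-102.7  -25.2]
```

{"api": "jog_arm", "payload": {
  "commands": [-0.04,0,0,0,0,0,0,0,0,0,0,0,0,0]
}}

```text
t: 23.88
tool_pos: [0.5259, 0.3194, 0.0183]
tool_rot: [0.274, 3.13, 0.0]
contact_force: [0.2, 0.5, 0.7]
opening: 0.0003
grip_force: 0.0
```

{"api": "jog_arm", "payload": {
  "commands": [-0.04,0,0,0,0,0,0,0,0,0,0,0,0,0]
}}

```text
t: 24.12
tool_pos: [0.5261, 0.3194, 0.0182]
tool_rot: [-0.274, -3.124, 0.001]
contact_force: [-6.7, 0.6, 5.7]
opening: -0.0001
grip_force: 3.8
```

{"api": "jog_arm", "payload": {
  "commands": [-0.04,0,0,0,0,0,0,0,0,0,0,0,0,0]
}}

```text
t: 24.38
tool_pos: [0.5261, 0.3193, 0.0182]
tool_rot: [-0.273, -3.119, 0.002]
contact_force: [-15.4, 1.4, 11.3]
opening: -0.0
grip_force: 7.8
```

{"api": "jog_arm", "payload": {
  "commands": [0.25,0,0,0,0,0,0,0,0,-0.8,0,0,0,40,0,0,-0.7,0,0,0,72,0,0,0,0,0,0,72]
}}

```text
t: 24.88
tool_pos: [0.5185, 0.3226, 0.1134]
tool_rot: [0.273, 3.121, 0.007]
contact_force: [-0.1, -0.1, 0.1]
opening: 0.0546
grip_force: 0.0
```

```bash
python3 - <<'E'
from h import *
tst();plan(456.5,-91,85,-34,72,14)
E
```

```text
t 24.88 tcp [518.5 322.6 113.4] yaw 80.0 F [-0.1 -0.1  0.1] op 54.6 g 0.0
tray-frame tcp [-109.1  -23.6]
14 rows end [456.7 -91.1  85. ] : -0.01,-0.5,0.03,0,0.01,-0.82,72,0.03,-0.5,0.03,0,0.01,-0.82,72,0.07,-0.49,0.03,0,0.01,-0.82,72,0.11,-0.49,0.03,0,0.01,-0.82,72,0.15,-0.47,0.03,0,0.01,-0.82,72,0.19,-0.46,0.03,0,0.01,-0.82,72,0.22,-0.45,0.03,0,0.01,-0.82,72,0.26,-0.42,0.03,0,0.01,-0.83,72,0.29,-0.4,0.03,0,0,-0.82,72,0.33,-0.38,0.04,0,0.01,-0.83,72,0.35,-0.35,0.03,0,0,-0.82,72,0.38,-0.32,0.04,0,0.01,-0.83,72,0.41,-0.29,0.03,0.01,0,-0.82,72,0.43,-0.25,0.04,0,0.01,-0.83,72
```

{"api": "jog_arm", "payload": {
  "commands": [-0.01,-0.5,0.03,0,0.01,-0.82,72,0.03,-0.5,0.03,0,0.01,-0.82,72,0.07,-0.49,0.03,0,0.01,-0.82,72,0.11,-0.49,0.03,0,0.01,-0.82,72,0.15,-0.47,0.03,0,0.01,-0.82,72,0.19,-0.46,0.03,0,0,-0.82,72,0.22,-0.45,0.03,0,0,-0.82,72,0.26,-0.42,0.03,0,0,-0.83,72,0.29,-0.4,0.03,0,0,-0.82,72,0.33,-0.38,0.04,0,0,-0.83,72,0.35,-0.35,0.03,0,0,-0.82,72,0.38,-0.32,0.04,0,0,-0.83,72,0.41,-0.29,0.03,0,0,-0.82,72,0.43,-0.25,0.04,0,0,-0.83,72,0,0,0,0,0,0,72,0,0,0,0,0,0,72]
}}

```text
t: 26.88
tool_pos: [0.4531, -0.092, 0.0808]
tool_rot: [1.471, -2.77, -0.005]
contact_force: [-0.2, 0.4, -0.7]
opening: 0.0718
grip_force: 0.0
```

```bash
python3 - <<'E'
from h import *
tst();look(True);plan(456.5,-91,2,-34,66,3)
im=cv2.imread("pics/last_top.png");cv2.imwrite("pics/t4.png",cv2.resize(im[100:290,170:430],None,fx=3,fy=3,interpolation=2))
E
```

```text
t 26.88 tcp [453.1 -92.   80.8] yaw 145.94 F [-0.2  0.4 -0.7] op 71.8 g 0.0
tray-frame tcp [-101.6 -443.2]
side 0.74 659 [ 459.4 -251.8] [89.6 50.8] -18.7 28.8 tray [ -67.6 -599.5]
side 0.63 590 [ 666.6 -225. ] [91.4 51. ] -79.2 28.8 tray [ 131.8 -537.2]
side 0.59 335 [581.8 296.1] [95.5 85.1] -9.2 34.3 tray [-42.2 -38.7]
side 0.58 469 [453.5 -94.9] [90.2 50.6] 55.8 28.9 tray [-100.7 -446.1]
top 0.84 712 [ 669.5 -222.6] [92.3 50.5] -79.1 28.0 tray [ 134.2 -534.3]
top 0.79 332 [ 465.  -250.2] [85.4 53.1] -18.6 27.8 tray [ -62.4 -597. ]
top 0.77 840 [583.4 312.4] [100.1  62.2] -10.8 33.7 tray [-43.5 -22.4]
3 rows end [456.7 -91.1   2.2] : -0.01,-0.01,0.44,0.01,-0.01,0,66,-0.02,-0.01,0.44,0.02,-0.01,0,66,-0.01,-0.02,0.44,0.01,-0.01,0.01,66
```

View pics/t4.png

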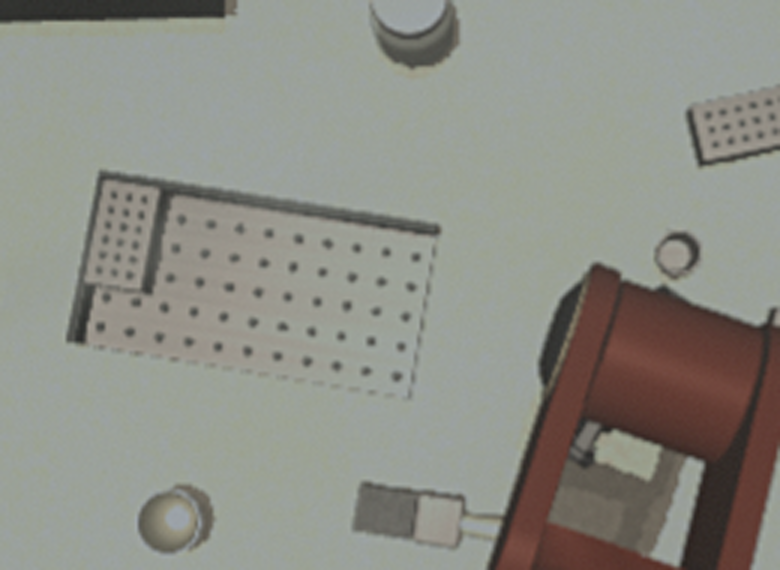

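{"api": "jog_arm", "payload": {
  "commands": [-0.02,-0.03,0.5,0.03,-0.02,0,66,0,0,0.5,0,0,0,66,0,0,0.2,0,0,0,66,0,0,0,0,0,0,66]
}}

```text
t: 27.58
tool_pos: [0.4551, -0.0921, 0.009]
tool_rot: [1.474, -2.772, -0.003]
contact_force: [0.2, 0.3, 0.1]
opening: 0.0661
grip_force: 0.0
```

```bash
python3 - <<'E'
from h import *
tst();plan(456.5,-91,2.5,-34,66,1)
E
```

```text
t 27.57 tcp [455.1 -92.1   9. ] yaw 146.01 F [0.2 0.3 0.1] op 66.1 g 0.0
tray-frame tcp [ -99.6 -443. ]
1 rows end [456.6 -90.9   2.4] : -0.03,-0.01,0.11,0.03,-0.01,0,66
```

{"api": "jog_arm", "payload": {
  "commands": [-0.02,-0.01,0.1,0,0,0,66,0,0,0,0,0,0,66,0,0,0,0,0,0,30,0,0,0,0,0,0,30,0,0,0,0,0,0,30,0,0,0,0,0,0,30]
}}

```text
t: 28.32
tool_pos: [0.4577, -0.0923, 0.0045]
tool_rot: [1.475, -2.774, 0.001]
contact_force: [0.4, 0.4, 5.8]
opening: 0.0488
grip_force: 75.2
```

{"api": "jog_arm", "payload": {
  "commands": [0,0,-0.5,0,0,0,30,0,0,-0.6,0,0,0,30,0,0,0,0,0,0,30]
}}

```text
t: 28.7
tool_pos: [0.4586, -0.0925, 0.0718]
tool_rot: [-1.474, 2.772, -0.005]
contact_force: [-0.4, 0.7, -2.3]
opening: 0.0485
grip_force: 74.6
```

```bash
python3 - <<'E'
from h import *
tst();plan(*tw(-51,-101),65,80,30)
E
```

```text
t 28.7 tcp [458.6 -92.5  71.8] yaw 145.99 F [-0.4  0.7 -2.3] op 48.5 g 74.6
tray-frame tcp [ -96.1 -442.9]
13 rows end [562.5 236.5  64.8] : -0.42,0.13,0.01,0,0,0.89,30,-0.41,0.16,0.01,0,0,0.89,30,-0.4,0.2,0.01,0,0,0.89,30,-0.38,0.23,0.01,0,0,0.88,30,-0.35,0.27,0.01,0,0,0.89,30,-0.33,0.29,0.01,0,0,0.88,30,-0.3,0.32,0.01,0,0,0.89,30,-0.27,0.35,0.01,0,0.01,0.88,30,-0.24,0.37,0.01,0,0.01,0.89,30,-0.21,0.39,0,-0.01,0,0.88,30,-0.17,0.41,0.01,-0.01,0.01,0.89,30,-0.13,0.42,0,0,0,0.88,30,-0.1,0.44,0.01,-0.01,0.01,0.89,30
```

{"api": "jog_arm", "payload": {
  "commands": [-0.42,0.13,0,0,0,0.89,30,-0.41,0.16,0,0,0,0.89,30,-0.4,0.2,0,0,0,0.89,30,-0.38,0.23,0,0,0,0.88,30,-0.35,0.27,0,0,0,0.89,30,-0.33,0.29,0,0,0,0.88,30,-0.3,0.32,0,0,0,0.89,30,-0.27,0.35,0,0,0,0.88,30,-0.24,0.37,0,0,0,0.89,30,-0.21,0.39,0,0,0,0.88,30,-0.17,0.41,0,0,0,0.89,30,-0.13,0.42,0,0,0,0.88,30,-0.1,0.44,0,0,0,0.89,30,0,0,0,0,0,0,30,0,0,0,0,0,0,30]
}}

```text
t: 30.58
tool_pos: [0.5593, 0.2365, 0.0672]
tool_rot: [-0.273, -3.125, 0.003]
contact_force: [-0.2, 0.1, -1.4]
opening: 0.0488
grip_force: 74.4
```

```bash
python3 - <<'E'
from h import *
tst();plan(*tw(-51,-101),18,80,30)
E
```

```text
t 30.57 tcp [559.3 236.5  67.2] yaw 80.03 F [-0.2  0.1 -1.4] op 48.8 g 74.4
tray-frame tcp [ -54.  -101.3]
1 rows end [562.2 236.5  18. ] : -0.05,0.01,0.82,-0.02,-0.04,0.01,30
```

{"api": "jog_arm", "payload": {
  "commands": [0,0,0.4,0,0,0,30,0,0,0.4,0,0,0,30,0,0,0.05,0,0,0,30,0,0,0,0,0,0,30]
}}

```text
t: 31.08
tool_pos: [0.5606, 0.2366, 0.0184]
tool_rot: [-0.275, -3.128, 0.001]
contact_force: [0.0, 0.1, -1.0]
opening: 0.0486
grip_force: 74.4
```

{"api": "jog_arm", "payload": {
  "commands": [-0.05,0,0.05,0,0,0,30,0,0,0,0,0,0,30]
}}

```text
t: 31.32
tool_pos: [0.5644, 0.2367, 0.0162]
tool_rot: [0.274, 3.13, 0.0]
contact_force: [0.0, -0.1, -2.0]
opening: 0.0483
grip_force: 74.4
```

{"api": "jog_arm", "payload": {
  "commands": [-0.02,0,0.04,0,0,0,30,0,0,0,0,0,0,30]
}}

```text
t: 31.58
tool_pos: [0.5648, 0.2364, 0.0129]
tool_rot: [-0.274, -3.128, 0.001]
contact_force: [0.4, 0.0, -1.9]
opening: 0.0486
grip_force: 74.4
```

{"api": "jog_arm", "payload": {
  "commands": [0,0,0.03,0,0,0,30,0,0,0,0,0,0,30]
}}

```text
t: 31.82
tool_pos: [0.5646, 0.2364, 0.0109]
tool_rot: [-0.274, -3.128, 0.001]
contact_force: [0.1, -0.4, -1.8]
opening: 0.0485
grip_force: 74.4
```

{"api": "jog_arm", "payload": {
  "commands": [0,0,0.03,0,0,0,30,0,0,0,0,0,0,30]
}}

```text
t: 32.08
tool_pos: [0.565, 0.2366, 0.0106]
tool_rot: [-0.274, -3.128, 0.001]
contact_force: [-3.0, -0.7, 5.0]
opening: 0.0487
grip_force: 75.1
```

{"api": "jog_arm", "payload": {
  "commands": [-0.04,0,0,0,0,0,30,0,0,0,0,0,0,30]
}}

```text
t: 32.33
tool_pos: [0.5677, 0.2364, 0.0106]
tool_rot: [-0.274, -3.129, -0.001]
contact_force: [-3.1, -0.1, 6.4]
opening: 0.0485
grip_force: 75.3
```

{"api": "jog_arm", "payload": {
  "commands": [-0.04,0,0,0,0,0,30,0,0,0,0,0,0,30]
}}

```text
t: 32.58
tool_pos: [0.5701, 0.2361, 0.0106]
tool_rot: [-0.274, -3.129, -0.001]
contact_force: [-3.2, 0.7, 5.4]
opening: 0.0486
grip_force: 75.4
```

{"api": "jog_arm", "payload": {
  "commands": [-0.04,0,0,0,0,0,30,0,0,0,0,0,0,30]
}}

```text
t: 32.83
tool_pos: [0.5701, 0.2361, 0.0106]
tool_rot: [-0.274, -3.123, -0.0]
contact_force: [-11.9, 0.2, 13.2]
opening: 0.0486
grip_force: 76.3
```

{"api": "jog_arm", "payload": {
  "commands": [-0.03,0,0,0,0,0,30,0,0,0,0,0,0,30]
}}

```text
t: 33.08
tool_pos: [0.5701, 0.2361, 0.0105]
tool_rot: [-0.274, -3.119, 0.0]
contact_force: [-19.4, 0.5, 17.8]
opening: 0.0488
grip_force: 76.9
```

{"api": "jog_arm", "payload": {
  "commands": [0.06,0,-0.01,0,0,0,30,0,0,0,0,0,0,62,0,0,0,0,0,0,62,0,0,0,0,0,0,62,0,0,-0.6,0,0,0,62,0,-0.4,-0.3,0,0,0,40,0,-0.45,0,0,0,0,0,0,0,0,0,0,0,0,0,0,0,0,0,0,0,0,0,0.5,0,0,0,0,0,0,0.25,0,0,0,0,0,0,0,0,0,0,0]
}}

```text
t: 34.58
tool_pos: [0.5598, 0.1855, 0.017]
tool_rot: [-0.273, -3.125, 0.002]
contact_force: [0.4, -0.7, 0.5]
opening: -0.0001
grip_force: 0.0
```

```bash
python3 - <<'E'
from h import *
tst();plan(*tw(-45,-118),16,80,0,3)
E
```

```text
t 34.58 tcp [559.8 185.5  17. ] yaw 80.02 F [ 0.4 -0.7  0.5] op -0.1 g 0.0
tray-frame tcp [ -44.7 -151.5]
3 rows end [565.6 218.6  15.7] : 0,0.19,0.01,-0.01,-0.02,0,0,0,0.18,0,0,-0.02,0,0,0,0.19,0.01,-0.01,-0.01,0,0
```

{"api": "jog_arm", "payload": {
  "commands": [0,0.18,0,0,0,0,0,0,0.18,0,0,0,0,0,0,0.14,0,0,0,0,0,0,0,0,0,0,0,0]
}}

```text
t: 35.08
tool_pos: [0.5669, 0.2159, 0.0195]
tool_rot: [-0.273, -3.129, -0.001]
contact_force: [0.5, 0.1, 0.5]
opening: -0.0001
grip_force: 0.0
```

{"api": "jog_arm", "payload": {
  "commands": [0,0.06,0,0,0,0,0,0,0,0,0,0,0,0]
}}

```text
t: 35.33
tool_pos: [0.5671, 0.2185, 0.0189]
tool_rot: [-0.274, -3.128, 0.0]
contact_force: [0.0, -0.1, -0.2]
opening: 0.0001
grip_force: 0.0
```

{"api": "jog_arm", "payload": {
  "commands": [0,0.05,0,0,0,0,0,0,0,0,0,0,0,0]
}}

```text
t: 35.58
tool_pos: [0.5676, 0.2213, 0.0189]
tool_rot: [-0.274, -3.128, 0.0]
contact_force: [0.2, -1.7, 0.3]
opening: 0.0002
grip_force: 0.4
```

{"api": "jog_arm", "payload": {
  "commands": [0,0.03,0,0,0,0,0,0,0,0,0,0,0,0]
}}

```text
t: 35.83
tool_pos: [0.5674, 0.2218, 0.0189]
tool_rot: [-0.273, -3.127, 0.005]
contact_force: [-3.2, -6.3, 2.8]
opening: -0.0001
grip_force: 3.2
```

```bash
python3 - <<'E'
from h import *
tst()
E
```

```text
t 35.83 tcp [567.4 221.8  18.9] yaw 80.0 F [-3.2 -6.3  2.8] op -0.1 g 3.2
tray-frame tcp [ -43.5 -114.4]
```

{"api": "jog_arm", "payload": {
  "commands": [0,0.05,0,0,0,0,0,0,0,0,0,0,0,0]
}}

```text
t: 36.08
tool_pos: [0.5674, 0.2221, 0.0189]
tool_rot: [-0.272, -3.125, 0.015]
contact_force: [-5.4, -15.4, 7.5]
opening: 0.0
grip_force: 8.3
```

{"api": "jog_arm", "payload": {
  "commands": [0,-0.28,0,0,0,0,0,0,0,-0.8,0,0,0,0,0.6,0.4,0,0,0,0,0,0.65,0.45,0,0,0,0,0,0,0,0,0,0,0,0,0,0,0.4,0,0,0,0,0,0,0.4,0,0,0,0,0,0,0,0,0,0,0]
}}

```text
t: 37.08
tool_pos: [0.4993, 0.2716, 0.0168]
tool_rot: [-0.275, -3.124, 0.003]
contact_force: [0.0, -0.6, 0.4]
opening: 0.0004
grip_force: 0.0
```

```bash
python3 - <<'E'
from h import *
tst()
E
```

```text
t 37.08 tcp [499.3 271.6  16.8] yaw 79.94 F [ 0.  -0.6  0.4] op 0.4 g 0.0
tray-frame tcp [-119.3  -77.2]
```

{"api": "jog_arm", "payload": {
  "commands": [-0.15,0.03,0,0,0,0,0,-0.12,0,0,0,0,0,0,0,0,0,0,0,0,0]
}}

```text
t: 37.45
tool_pos: [0.5176, 0.2722, 0.0203]
tool_rot: [-0.275, -3.128, -0.001]
contact_force: [-4.2, 1.0, 2.2]
opening: -0.0001
grip_force: 1.8
```

{"api": "jog_arm", "payload": {
  "commands": [-0.04,0,0,0,0,0,0,0,0,0,0,0,0,0]
}}

```text
t: 37.7
tool_pos: [0.5176, 0.272, 0.0199]
tool_rot: [-0.274, -3.123, -0.0]
contact_force: [-10.4, 2.2, 7.7]
opening: -0.0003
grip_force: 5.4
```

{"api": "jog_arm", "payload": {
  "commands": [-0.04,0,0,0,0,0,0,0,0,0,0,0,0,0]
}}

```text
t: 37.95
tool_pos: [0.5176, 0.272, 0.0198]
tool_rot: [-0.273, -3.117, 0.0]
contact_force: [-17.7, 2.2, 13.7]
opening: 0.0
grip_force: 9.4
```

```bash
python3 - <<'E'
from h import *
tst()
E
```

```text
t 37.95 tcp [517.6 272.   19.8] yaw 79.98 F [-17.7   2.2  13.7] op 0.0 g 9.4
tray-frame tcp [-101.2  -73.6]
```

{"api": "jog_arm", "payload": {
  "commands": [0.25,0,0,0,0,0,0,0,0,-0.8,0,0,0,40,0,0,-0.6,0,0,0,66,0,0,0,0,0,0,66]
}}

```text
t: 38.45
tool_pos: [0.5102, 0.2746, 0.108]
tool_rot: [0.273, 3.122, 0.006]
contact_force: [-0.2, -0.2, -0.4]
opening: 0.054
grip_force: 0.0
```

```bash
python3 - <<'E'
from h import *
tst();look();plan(669.4,-222.6,85,11,66,15)
E
```

```text
t 38.45 tcp [510.2 274.6 108. ] yaw 79.99 F [-0.2 -0.2 -0.4] op 54.0 g 0.0
tray-frame tcp [-109.   -72.4]
top 0.83 662 [587.6 311.2] [91.6 64.9] -10.2 34.0 tray [-39.1 -22.8]
top 0.81 774 [ 462.6 -249.3] [90.7 52.7] -19.3 27.9 tray [ -64.9 -596.5]
top 0.75 833 [576.4 261.6] [96.  61.2] -10.9 33.9 tray [-41.5 -73.6]
top 0.63 710 [ 669.7 -222.9] [93.4 50.8] -79.3 28.0 tray [ 134.5 -534.6]
15 rows end [ 669.4 -222.9   84.9] : -0.27,-0.51,0.02,0,0,0.8,66,-0.31,-0.49,0.02,0,0,0.8,66,-0.35,-0.46,0.02,0,0,0.8,66,-0.39,-0.43,0.02,0,0,0.8,66,-0.42,-0.4,0.02,0,0,0.8,66,-0.45,-0.36,0.02,0,0,0.8,66,-0.48,-0.33,0.02,0,0,0.8,66,-0.5,-0.29,0.02,0,0,0.8,66,-0.53,-0.25,0.02,0,0,0.81,66,-0.54,-0.2,0.02,0,0,0.8,66,-0.56,-0.16,0.02,0,0,0.81,66,-0.57,-0.11,0.02,0,0,0.8,66,-0.58,-0.07,0.02,0,0,0.81,66,-0.58,-0.02,0.02,0,0,0.8,66,-0.58,0.02,0.03,0,0,0.81,66
```

{"api": "jog_arm", "payload": {
  "commands": [-0.27,-0.51,0.02,0,0,0.8,66,-0.31,-0.49,0.02,0,0,0.8,66,-0.35,-0.46,0.02,0,0,0.8,66,-0.39,-0.43,0.02,0,0,0.8,66,-0.42,-0.4,0.02,0,0,0.8,66,-0.45,-0.36,0.02,0,0,0.8,66,-0.48,-0.33,0.02,0,0,0.8,66,-0.5,-0.29,0.02,0,0,0.8,66,-0.53,-0.25,0.02,0,0,0.81,66,-0.54,-0.2,0.02,0,0,0.8,66,-0.56,-0.16,0.02,0,0,0.81,66,-0.57,-0.11,0.02,0,0,0.8,66,-0.58,-0.07,0.02,0,0,0.81,66,-0.58,-0.02,0.02,0,0,0.8,66,-0.58,0.02,0.03,0,0,0.81,66,0,0,0,0,0,0,66,0,0,0,0,0,0,66]
}}

```text
t: 40.67
tool_pos: [0.6679, -0.2221, 0.0825]
tool_rot: [-1.995, -2.422, 0.002]
contact_force: [0.1, 0.8, -0.9]
opening: 0.0659
grip_force: 0.0
```

```bash
python3 - <<'E'
from h import *
tst();look(True);plan(669.4,-222.6,2.5,11,66,3)
E
```

```text
t 40.67 tcp [ 667.9 -222.1   82.5] yaw 11.02 F [ 0.1  0.8 -0.9] op 65.9 g 0.0
tray-frame tcp [ 132.6 -534.1]
side 0.88 552 [ 666.7 -225.2] [92.2 50.8] -78.8 28.6 tray [ 131.9 -537.4]
top 0.94 894 [583.  311.6] [102.1  65.4] -9.2 33.8 tray [-43.7 -23.2]
top 0.69 121 [ 669.  -181.9] [55.2 23.8] -21.5 28.0 tray [ 126.7 -494.3]
top 0.65 855 [577.  262.3] [96.9 63.7] -10.3 34.0 tray [-41.1 -72.8]
3 rows end [ 669.4 -222.7    2.4] : -0.01,0,0.45,-0.01,0,0,66,0,0.01,0.45,0,0,0.01,66,-0.01,0,0.46,-0.01,0,0,66
```

{"api": "jog_arm", "payload": {
  "commands": [-0.01,0,0.5,0,0,0,66,0,0.01,0.5,0,0,0,66,0,0,0.2,0,0,0,66,0,0,0,0,0,0,66]
}}

```text
t: 41.38
tool_pos: [0.6689, -0.2226, 0.0114]
tool_rot: [-1.996, -2.423, 0.002]
contact_force: [0.9, -0.7, 1.0]
opening: 0.0662
grip_force: 0.0
```

```bash
python3 - <<'E'
from h import *
tst();plan(669.4,-222.6,3,11,66,1)
E
```

```text
t 41.38 tcp [ 668.9 -222.6   11.4] yaw 11.03 F [ 0.9 -0.7  1. ] op 66.2 g 0.0
tray-frame tcp [ 133.6 -534.4]
1 rows end [ 669.5 -222.5    3. ] : 0,0.01,0.14,-0.03,-0.01,0.01,66
```

{"api": "jog_arm", "payload": {
  "commands": [0,0.01,0.11,0,0,0,66,0,0,0,0,0,0,66,0,0,0,0,0,0,30,0,0,0,0,0,0,30,0,0,0,0,0,0,30,0,0,0,0,0,0,30]
}}

```text
t: 42.12
tool_pos: [0.6709, -0.2236, 0.0069]
tool_rot: [1.998, 2.423, -0.001]
contact_force: [0.9, -0.2, 5.3]
opening: 0.0483
grip_force: 76.3
```

{"api": "jog_arm", "payload": {
  "commands": [0,0,-0.5,0,0,0,30,0,0,-0.6,0,0,0,30,0,0,0,0,0,0,30]
}}

```text
t: 42.5
tool_pos: [0.672, -0.2239, 0.0744]
tool_rot: [1.996, 2.421, 0.001]
contact_force: [1.1, -0.1, -2.0]
opening: 0.0484
grip_force: 75.6
```

```bash
python3 - <<'E'
from h import *
tst();plan(*tw(-51,-151),65,80,30,14)
E
```

```text
t 42.5 tcp [ 672.  -223.9   74.4] yaw 11.0 F [ 1.1 -0.1 -2. ] op 48.4 g 75.6
tray-frame tcp [ 136.9 -535.2]
14 rows end [553.8 186.8  65. ] : 0.51,-0.04,0.01,0,0,-0.86,30,0.51,0,0.01,0,0,-0.86,30,0.51,0.04,0.01,0,0,-0.86,30,0.5,0.09,0.01,0,0,-0.86,30,0.49,0.13,0.01,0,0,-0.86,30,0.48,0.17,0.01,0,0,-0.86,30,0.46,0.21,0.01,0,0.01,-0.86,30,0.44,0.25,0.01,0,0,-0.86,30,0.42,0.29,0.01,0,0.01,-0.86,30,0.4,0.32,0.01,0,0,-0.86,30,0.37,0.35,0.01,0,0.01,-0.86,30,0.33,0.38,0.01,0,0,-0.86,30,0.3,0.41,0.01,0,0.01,-0.86,30,0.26,0.44,0.01,0,0,-0.86,30
```

{"api": "jog_arm", "payload": {
  "commands": [0.51,-0.04,0,0,0,-0.86,30,0.51,0,0,0,0,-0.86,30,0.51,0.04,0,0,0,-0.86,30,0.5,0.09,0,0,0,-0.86,30,0.49,0.13,0,0,0,-0.86,30,0.48,0.17,0,0,0,-0.86,30,0.46,0.21,0,0,0,-0.86,30,0.44,0.25,0,0,0,-0.86,30,0.42,0.29,0,0,0,-0.86,30,0.4,0.32,0,0,0,-0.86,30,0.37,0.35,0,0,0,-0.86,30,0.33,0.38,0,0,0,-0.86,30,0.3,0.41,0,0,0,-0.86,30,0.26,0.44,0,0,0,-0.86,30,0,0,0,0,0,0,30,0,0,0,0,0,0,30]
}}

```text
t: 44.5
tool_pos: [0.5509, 0.1871, 0.0698]
tool_rot: [-0.274, -3.126, 0.002]
contact_force: [0.2, -0.1, -2.5]
opening: 0.0485
grip_force: 75.4
```

```bash
python3 - <<'E'
from h import *
tst()
E
```

```text
t 44.5 tcp [550.9 187.1  69.8] yaw 79.96 F [ 0.2 -0.1 -2.5] op 48.5 g 75.4
tray-frame tcp [ -53.7 -151.5]
```

{"api": "jog_arm", "payload": {
  "commands": [0,0,0.4,0,0,0,30,0,0,0.4,0,0,0,30,0,0,0.05,0,0,0,30,0,0,0,0,0,0,30]
}}

```text
t: 45.0
tool_pos: [0.5522, 0.187, 0.0208]
tool_rot: [-0.276, -3.128, 0.001]
contact_force: [0.6, 0.1, -1.9]
opening: 0.0485
grip_force: 75.3
```

{"api": "jog_arm", "payload": {
  "commands": [-0.04,0,0.05,0,0,0,30,0,0,0,0,0,0,30]
}}

```text
t: 45.25
tool_pos: [0.5551, 0.1872, 0.0186]
tool_rot: [0.275, 3.129, 0.0]
contact_force: [-0.1, 0.1, -2.2]
opening: 0.0486
grip_force: 75.4
```

{"api": "jog_arm", "payload": {
  "commands": [-0.02,0,0.04,0,0,0,30,0,0,0,0,0,0,30]
}}

```text
t: 45.5
tool_pos: [0.5555, 0.1869, 0.0153]
tool_rot: [-0.274, -3.128, 0.001]
contact_force: [0.2, 0.3, -2.3]
opening: 0.0486
grip_force: 75.3
```

{"api": "jog_arm", "payload": {
  "commands": [-0.02,0,0.03,0,0,0,30,0,0,0,0,0,0,30]
}}

```text
t: 45.75
tool_pos: [0.5565, 0.1867, 0.0133]
tool_rot: [-0.274, -3.128, 0.001]
contact_force: [-0.5, -0.8, -2.2]
opening: 0.0483
grip_force: 75.3
```

{"api": "jog_arm", "payload": {
  "commands": [-0.02,0,0.03,0,0,0,30,0,0,0,0,0,0,30]
}}

```text
t: 46.0
tool_pos: [0.5581, 0.1867, 0.0129]
tool_rot: [-0.274, -3.128, 0.0]
contact_force: [-4.5, 1.3, 5.1]
opening: 0.0486
grip_force: 76.4
```

{"api": "jog_arm", "payload": {
  "commands": [-0.04,0,0,0,0,0,30,0,0,0,0,0,0,30]
}}

```text
t: 46.25
tool_pos: [0.5581, 0.1868, 0.0128]
tool_rot: [-0.274, -3.122, 0.0]
contact_force: [-14.1, 0.6, 12.7]
opening: 0.0486
grip_force: 77.3
```

{"api": "jog_arm", "payload": {
  "commands": [-0.04,0,0,0,0,0,30,0,0,0,0,0,0,30]
}}

```text
t: 46.5
tool_pos: [0.5581, 0.1868, 0.0128]
tool_rot: [-0.274, -3.116, 0.001]
contact_force: [-22.2, 1.0, 20.7]
opening: 0.0484
grip_force: 78.2
```

{"api": "jog_arm", "payload": {
  "commands": [-0.04,0,0,0,0,0,30,0,0,0,0,0,0,30]
}}

```text
t: 46.75
tool_pos: [0.5581, 0.1868, 0.0129]
tool_rot: [-0.273, -3.11, 0.001]
contact_force: [-31.4, 2.6, 27.0]
opening: 0.0484
grip_force: 79.0
```

```bash
python3 - <<'E'
from h import *
tst()
E
```

```text
t 46.75 tcp [558.1 186.8  12.9] yaw 79.96 F [-31.4   2.6  27. ] op 48.4 g 79.0
tray-frame tcp [ -46.6 -150.5]
```

{"api": "jog_arm", "payload": {
  "commands": [0.12,0,-0.01,0,0,0,30,0,0,0,0,0,0,62,0,0,0,0,0,0,62,0,0,0,0,0,0,62,0,0,-0.6,0,0,0,62,0,-0.4,-0.3,0,0,0,40,0,-0.45,0,0,0,0,0,0,0,0,0,0,0,0,0,0,0,0,0,0,0,0,0,0.5,0,0,0,0,0,0,0.25,0,0,0,0,0,0,0,0,0,0,0]
}}

```text
t: 48.25
tool_pos: [0.5475, 0.1366, 0.0195]
tool_rot: [-0.273, -3.125, 0.002]
contact_force: [-0.2, 0.0, -0.3]
opening: 0.0001
grip_force: 0.0
```

```bash
python3 - <<'E'
from h import *
tst();plan(*tw(-45,-170),16,80,0,2)
E
```

```text
t 48.25 tcp [547.5 136.6  19.5] yaw 80.02 F [-0.2  0.  -0.3] op 0.1 g 0.0
tray-frame tcp [ -48.3 -201.7]
2 rows end [556.6 167.3  15.8] : -0.03,0.26,0.03,-0.01,-0.03,0,0,-0.03,0.27,0.03,0,-0.02,0,0
```

{"api": "jog_arm", "payload": {
  "commands": [-0.02,0.18,0.02,0,0,0,0,0,0.18,0.02,0,0,0,0,0,0.14,0,0,0,0,0,0,0,0,0,0,0,0]
}}

```text
t: 48.75
tool_pos: [0.5558, 0.1667, 0.0194]
tool_rot: [-0.273, -3.129, -0.001]
contact_force: [0.3, -0.1, 1.1]
opening: 0.0
grip_force: 0.0
```

{"api": "jog_arm", "payload": {
  "commands": [0,0.06,0,0,0,0,0,0,0,0,0,0,0,0]
}}

```text
t: 49.0
tool_pos: [0.556, 0.1694, 0.0189]
tool_rot: [-0.274, -3.128, -0.0]
contact_force: [-0.1, -0.1, -0.5]
opening: 0.0001
grip_force: 0.0
```

{"api": "jog_arm", "payload": {
  "commands": [0,0.05,0,0,0,0,0,0,0,0,0,0,0,0]
}}

```text
t: 49.25
tool_pos: [0.5565, 0.1722, 0.0189]
tool_rot: [-0.274, -3.128, 0.0]
contact_force: [0.2, -0.3, 0.6]
opening: -0.0002
grip_force: 0.3
```

{"api": "jog_arm", "payload": {
  "commands": [0,0.03,0,0,0,0,0,0,0,0,0,0,0,0]
}}

```text
t: 49.5
tool_pos: [0.5564, 0.173, 0.0189]
tool_rot: [-0.273, -3.127, 0.004]
contact_force: [-2.1, -5.4, 2.1]
opening: -0.0002
grip_force: 2.7
```

```bash
python3 - <<'E'
from h import *
tst()
E
```

```text
t 49.5 tcp [556.4 173.   18.9] yaw 80.0 F [-2.1 -5.4  2.1] op -0.2 g 2.7
tray-frame tcp [ -45.9 -164.4]
```

{"api": "jog_arm", "payload": {
  "commands": [0,0.05,0,0,0,0,0,0,0,0,0,0,0,0]
}}

```text
t: 49.75
tool_pos: [0.5564, 0.1732, 0.0189]
tool_rot: [-0.272, -3.125, 0.013]
contact_force: [-5.5, -15.0, 6.5]
opening: -0.0002
grip_force: 7.9
```

{"api": "jog_arm", "payload": {
  "commands": [0,-0.28,0,0,0,0,0,0,0,-0.8,0,0,0,0,0.6,0.42,0,0,0,0,0,0.62,0.46,0,0,0,0,0,0,0,0,0,0,0,0,0,0,0.4,0,0,0,0,0,0,0.4,0,0,0,0,0,0,0,0,0,0,0]
}}

```text
t: 50.75
tool_pos: [0.4902, 0.224, 0.0169]
tool_rot: [-0.275, -3.124, 0.003]
contact_force: [-0.4, 0.5, 0.1]
opening: 0.0002
grip_force: 0.0
```

{"api": "jog_arm", "payload": {
  "commands": [-0.15,0.02,0,0,0,0,0,-0.08,0,0,0,0,0,0,0,0,0,0,0,0,0]
}}

```text
t: 51.12
tool_pos: [0.5068, 0.2239, 0.0202]
tool_rot: [0.275, 3.129, 0.001]
contact_force: [-0.1, -0.4, -0.3]
opening: -0.0001
grip_force: 0.0
```

{"api": "jog_arm", "payload": {
  "commands": [-0.05,0,0,0,0,0,0,0,0,0,0,0,0,0]
}}

```text
t: 51.38
tool_pos: [0.5085, 0.2233, 0.0192]
tool_rot: [-0.274, -3.129, 0.0]
contact_force: [-0.5, -0.5, -0.2]
opening: 0.0
grip_force: 0.0
```

{"api": "jog_arm", "payload": {
  "commands": [-0.04,0,0,0,0,0,0,0,0,0,0,0,0,0]
}}

```text
t: 51.62
tool_pos: [0.5087, 0.2232, 0.0188]
tool_rot: [-0.274, -3.123, 0.001]
contact_force: [-6.8, 0.8, 6.0]
opening: -0.0002
grip_force: 3.7
```

```bash
python3 - <<'E'
from h import *
tst()
E
```

```text
t 51.62 tcp [508.7 223.2  18.8] yaw 79.98 F [-6.8  0.8  6. ] op -0.2 g 3.7
tray-frame tcp [-101.6 -123.2]
```

{"api": "jog_arm", "payload": {
  "commands": [-0.04,0,0,0,0,0,0,0,0,0,0,0,0,0]
}}

```text
t: 51.88
tool_pos: [0.5087, 0.2232, 0.0185]
tool_rot: [-0.273, -3.117, 0.001]
contact_force: [-15.1, 2.6, 10.4]
opening: 0.0001
grip_force: 7.6
```

{"api": "jog_arm", "payload": {
  "commands": [0.25,0,0,0,0,0,0,0,0,-0.8,0,0,0,40,0,0,-0.6,0,0,0,66,0,0,0,0,0,0,66]
}}

```text
t: 52.38
tool_pos: [0.501, 0.2259, 0.1072]
tool_rot: [0.273, 3.123, 0.004]
contact_force: [-0.5, 0.8, -0.8]
opening: 0.0543
grip_force: 0.0
```

```bash
python3 - <<'E'
from h import *
tst();look(True);plan(462.5,-249.4,85,71,66,12)
E
```

```text
t 52.38 tcp [501.  225.9 107.2] yaw 80.0 F [-0.5  0.8 -0.8] op 54.3 g 0.0
tray-frame tcp [-109.6 -121.9]
side 0.71 284 [582.4 301.9] [100.8  65.7] -5.2 35.4 tray [-42.6 -32.9]
side 0.59 428 [563.7 204.8] [95.1 79.3] -9.1 34.8 tray [ -44.2 -131.8]
side 0.55 664 [ 459.5 -251.3] [90.2 51.7] -18.7 28.8 tray [ -67.6 -599. ]
side 0.54 398 [574.1 259.1] [95.1 82.7] -6.4 35.4 tray [-43.4 -76.5]
top 0.96 773 [ 462.7 -249. ] [90.3 52.8] -18.8 27.9 tray [ -64.9 -596.2]
top 0.94 832 [568.4 214.6] [96.6 57.5] -11.6 33.9 tray [ -41.3 -121.3]
top 0.59 411 [584.3 258.5] [79.3 59. ] -9.7 34.1 tray [-33.2 -75.3]
top 0.48 109 [626.3 320.7] [39.  27.9] -63.2 32.5 tray [-2.7 -6.8]
top 0.3 57 [744.   64.1] [69.2 27.8] 86.1 31.5 tray [ 157.8 -239. ]
12 rows end [ 462.2 -249.5   85.1] : -0.07,-0.66,0.02,0,0,0.13,66,-0.08,-0.66,0.02,0,0,0.13,66,-0.08,-0.65,0.02,0,0,0.13,66,-0.09,-0.65,0.02,0,0,0.13,66,-0.1,-0.65,0.03,0,0,0.13,66,-0.11,-0.65,0.02,0,0,0.13,66,-0.12,-0.65,0.03,0,-0.01,0.13,66,-0.13,-0.65,0.02,0,0,0.13,66,-0.13,-0.65,0.03,-0.01,-0.01,0.13,66,-0.14,-0.64,0.02,0,0,0.13,66,-0.15,-0.64,0.03,-0.01,-0.01,0.13,66,-0.16,-0.65,0.02,0,0,0.14,66
```

{"api": "jog_arm", "payload": {
  "commands": [-0.07,-0.66,0.02,0,0,0.13,66,-0.08,-0.66,0.02,0,0,0.13,66,-0.08,-0.65,0.02,0,0,0.13,66,-0.09,-0.65,0.02,0,0,0.13,66,-0.1,-0.65,0.03,0,0,0.13,66,-0.11,-0.65,0.02,0,0,0.13,66,-0.12,-0.65,0.03,0,0,0.13,66,-0.13,-0.65,0.02,0,0,0.13,66,-0.13,-0.65,0.03,0,0,0.13,66,-0.14,-0.64,0.02,0,0,0.13,66,-0.15,-0.65,0.03,0,0,0.13,66,-0.16,-0.66,0.02,0,0,0.14,66,0,0,0,0,0,0,66,0,0,0,0,0,0,66]
}}

```text
t: 54.32
tool_pos: [0.4622, -0.2494, 0.085]
tool_rot: [-0.519, -3.095, -0.002]
contact_force: [-0.0, 0.6, -0.8]
opening: 0.0658
grip_force: 0.0
```

```bash
python3 - <<'E'
from h import *
tst();look(True);plan(462.7,-250,3,71,66,3)
im=cv2.imread("pics/last_top.png");cv2.imwrite("pics/t5.png",cv2.resize(im[120:260,180:340],None,fx=4,fy=4,interpolation=2))
E
```

```text
t 54.33 tcp [ 462.2 -249.4   85. ] yaw 70.98 F [-0.   0.6 -0.8] op 65.8 g 0.0
tray-frame tcp [ -65.3 -596.7]
side 0.85 422 [564.1 206.1] [95.7 76. ] -10.0 34.9 tray [ -44.  -130.4]
side 0.73 304 [583.3 300.4] [97.4 65.8] -5.7 35.7 tray [-41.5 -34.2]
side 0.71 379 [573.7 263. ] [93.9 80. ] -9.1 35.5 tray [-44.4 -72.7]
side 0.67 476 [ 459.2 -251.1] [90.1 51.4] -18.6 28.6 tray [ -67.9 -598.9]
top 0.73 891 [576.9 260.7] [98.  63.1] -11.5 34.0 tray [-40.9 -74.4]
top 0.66 288 [ 462.  -242.9] [85.3 39.5] -19.6 27.8 tray [ -66.6 -590.3]
top 0.64 903 [583.  310.9] [102.7  65.7] -9.4 33.9 tray [-43.6 -23.9]
top 0.6 864 [568.  213.1] [97.  60.9] -10.9 33.9 tray [ -41.4 -122.9]
3 rows end [ 462.6 -249.7    3.2] : 0,0,0.46,0,-0.01,0,66,0,-0.01,0.46,0,0,0.01,66,0,0,0.46,0,-0.01,0,66
```

View pics/t5.png

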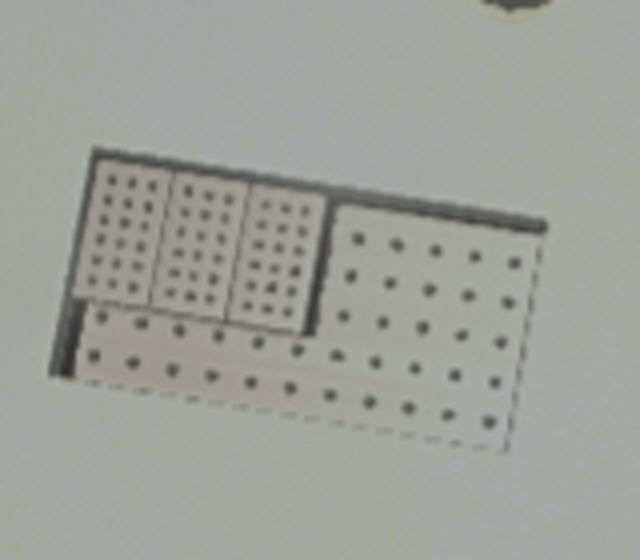

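Three cassettes sit in a tight, square row in the corner (x 80–330 px in the crop). Now the fourth.

{"api": "jog_arm", "payload": {
  "commands": [0,0,0.5,0,0,0,66,0,-0.01,0.5,0,0,0,66,0,0,0.26,0,0,0,66,0,0,0,0,0,0,66]
}}

```text
t: 55.02
tool_pos: [0.4619, -0.2498, 0.0097]
tool_rot: [-0.517, -3.095, -0.001]
contact_force: [-0.3, -0.6, -0.1]
opening: 0.0658
grip_force: 0.0
```

{"api": "jog_arm", "payload": {
  "commands": [0,0,0.04,0,0,0,66,0,0,0,0,0,0,60,0,0,0,0,0,0,30,0,0,0,0,0,0,30,0,0,0,0,0,0,30,0,0,0,0,0,0,30]
}}

```text
t: 55.78
tool_pos: [0.4636, -0.2516, 0.0098]
tool_rot: [0.519, 3.098, -0.002]
contact_force: [-1.3, 0.1, 5.3]
opening: 0.0485
grip_force: 74.9
```

{"api": "jog_arm", "payload": {
  "commands": [0,0,-0.5,0,0,0,30,0,0,-0.6,0,0,0,30,0,0,0,0,0,0,30]
}}

```text
t: 56.15
tool_pos: [0.4645, -0.2521, 0.0771]
tool_rot: [0.518, 3.094, -0.005]
contact_force: [-0.1, -0.4, -2.0]
opening: 0.0487
grip_force: 74.1
```

```bash
python3 - <<'E'
from h import *
tst();plan(*tw(-51,-201),65,80,30,12)
E
```

```text
t 56.15 tcp [ 464.5 -252.1   77.1] yaw 70.99 F [-0.1 -0.4 -2. ] op 48.7 g 74.1
tray-frame tcp [ -62.5 -599. ]
12 rows end [544.7 137.9  64.7] : 0.07,0.55,0.02,0,0,-0.13,30,0.06,0.55,0.01,0,0,-0.13,30,0.06,0.55,0.02,0,0,-0.13,30,0.05,0.55,0.01,0,0,-0.13,30,0.04,0.55,0.02,0,0.01,-0.13,30,0.04,0.55,0.01,0,0,-0.13,30,0.03,0.55,0.02,0,0.01,-0.13,30,0.02,0.55,0.01,-0.01,0,-0.13,30,0.01,0.55,0.02,0,0.01,-0.13,30,0.01,0.56,0.01,-0.01,0,-0.13,30,0,0.55,0.02,0,0.01,-0.14,30,-0.01,0.56,0.02,-0.01,0,-0.13,30
```

{"api": "jog_arm", "payload": {
  "commands": [0.07,0.55,0.01,0,0,-0.13,30,0.06,0.55,0.01,0,0,-0.13,30,0.06,0.55,0,0,0,-0.13,30,0.05,0.55,0,0,0,-0.13,30,0.04,0.55,0,0,0,-0.13,30,0.04,0.55,0,0,0,-0.13,30,0.03,0.55,0,0,0,-0.13,30,0.02,0.55,0,0,0,-0.13,30,0.01,0.55,0,0,0,-0.13,30,0.01,0.56,0,0,0,-0.13,30,0,0.55,0,0,0,-0.14,30,-0.01,0.56,0,0,0,-0.13,30,0,0,0,0,0,0,30,0,0,0,0,0,0,30]
}}

```text
t: 57.9
tool_pos: [0.5417, 0.1388, 0.0712]
tool_rot: [-0.274, -3.125, 0.002]
contact_force: [-0.1, 0.4, -2.3]
opening: 0.0483
grip_force: 74.0
```

```bash
python3 - <<'E'
from h import *
tst()
E
```

```text
t 57.9 tcp [541.7 138.8  71.2] yaw 79.99 F [-0.1  0.4 -2.3] op 48.3 g 74.0
tray-frame tcp [ -54.4 -200.6]
```

{"api": "jog_arm", "payload": {
  "commands": [0,0,0.4,0,0,0,30,0,0,0.4,0,0,0,30,0,0,0.04,0,0,0,30,0,0,0,0,0,0,30]
}}

```text
t: 58.4
tool_pos: [0.5429, 0.1386, 0.0227]
tool_rot: [-0.276, -3.128, 0.001]
contact_force: [0.6, -1.1, -2.6]
opening: 0.0486
grip_force: 73.9
```

{"api": "jog_arm", "payload": {
  "commands": [-0.04,0,0.05,0,0,0,30,0,0,0,0,0,0,30]
}}

```text
t: 58.65
tool_pos: [0.546, 0.1388, 0.0203]
tool_rot: [-0.274, -3.13, 0.0]
contact_force: [-0.0, -0.6, -1.2]
opening: 0.0484
grip_force: 74.0
```

{"api": "jog_arm", "payload": {
  "commands": [-0.03,0,0.03,0,0,0,30,0,0,0,0,0,0,30]
}}

```text
t: 58.9
tool_pos: [0.5472, 0.1385, 0.0178]
tool_rot: [-0.274, -3.128, 0.0]
contact_force: [0.0, -0.2, -2.6]
opening: 0.0485
grip_force: 74.0
```

{"api": "jog_arm", "payload": {
  "commands": [-0.03,0,0.02,0,0,0,30,0,0,0,0,0,0,30]
}}

```text
t: 59.15
tool_pos: [0.5488, 0.1382, 0.0165]
tool_rot: [-0.274, -3.128, 0.001]
contact_force: [-0.2, 0.0, -2.0]
opening: 0.0485
grip_force: 74.0
```

{"api": "jog_arm", "payload": {
  "commands": [-0.02,0,0.03,0,0,0,30,0,0,0,0,0,0,30]
}}

```text
t: 59.4
tool_pos: [0.5502, 0.1382, 0.0158]
tool_rot: [-0.274, -3.128, 0.0]
contact_force: [-4.5, 0.4, 4.5]
opening: 0.0482
grip_force: 74.9
```

{"api": "jog_arm", "payload": {
  "commands": [-0.04,0,0,0,0,0,30,0,0,0,0,0,0,30]
}}

```text
t: 59.65
tool_pos: [0.5523, 0.1379, 0.0158]
tool_rot: [-0.274, -3.127, -0.0]
contact_force: [-5.2, 1.3, 7.1]
opening: 0.0481
grip_force: 75.0
```

{"api": "jog_arm", "payload": {
  "commands": [-0.03,0,0,0,0,0,30,0,0,0,0,0,0,30]
}}

```text
t: 59.9
tool_pos: [0.5523, 0.1379, 0.0158]
tool_rot: [-0.274, -3.122, 0.0]
contact_force: [-12.8, 1.4, 12.1]
opening: 0.0484
grip_force: 75.8
```

```bash
python3 - <<'E'
from h import *
tst()
E
```

```text
t 59.9 tcp [552.3 137.9  15.8] yaw 79.98 F [-12.8   1.4  12.1] op 48.4 g 75.8
tray-frame tcp [ -43.8 -199.6]
```

{"api": "jog_arm", "payload": {
  "commands": [0.05,0,-0.01,0,0,0,30,0,0,0,0,0,0,62,0,0,0,0,0,0,62,0,0,0,0,0,0,62,0,0,-0.6,0,0,0,62,0,-0.4,-0.3,0,0,0,40,0,-0.45,0,0,0,0,0,0,0,0,0,0,0,0,0,0,0,0,0,0,0,0,0,0.5,0,0,0,0,0,0,0.3,0,0,0,0,0,0,0,0,0,0,0]
}}

```text
t: 61.4
tool_pos: [0.5404, 0.088, 0.0191]
tool_rot: [-0.273, -3.124, 0.001]
contact_force: [-0.8, 0.4, -0.4]
opening: 0.0002
grip_force: 0.0
```

```bash
python3 - <<'E'
from h import *
tst()
E
```

```text
t 61.4 tcp [540.4  88.   19.1] yaw 80.03 F [-0.8  0.4 -0.4] op 0.2 g 0.0
tray-frame tcp [ -46.8 -250.8]
```

{"api": "jog_arm", "payload": {
  "commands": [-0.01,0.18,0.02,0,0,0,0,0,0.18,0.02,0,0,0,0,0,0.14,0,0,0,0,0,0,0,0,0,0,0,0]
}}

```text
t: 61.9
tool_pos: [0.5485, 0.118, 0.0194]
tool_rot: [-0.273, -3.129, -0.001]
contact_force: [-0.1, 0.7, -0.2]
opening: -0.0
grip_force: 0.0
```

{"api": "jog_arm", "payload": {
  "commands": [0,0.06,0,0,0,0,0,0,0,0,0,0,0,0]
}}

```text
t: 62.15
tool_pos: [0.5487, 0.1207, 0.019]
tool_rot: [-0.274, -3.128, -0.0]
contact_force: [0.4, 0.1, 0.5]
opening: -0.0001
grip_force: 0.0
```

{"api": "jog_arm", "payload": {
  "commands": [0,0.05,0,0,0,0,0,0,0,0,0,0,0,0]
}}

```text
t: 62.4
tool_pos: [0.549, 0.1233, 0.0189]
tool_rot: [-0.274, -3.128, 0.001]
contact_force: [-1.0, -1.4, 1.0]
opening: -0.0001
grip_force: 1.1
```

{"api": "jog_arm", "payload": {
  "commands": [0,0.03,0,0,0,0,0,0,0,0,0,0,0,0]
}}

```text
t: 62.65
tool_pos: [0.549, 0.1236, 0.0189]
tool_rot: [-0.273, -3.127, 0.006]
contact_force: [-3.8, -7.9, 3.8]
opening: 0.0001
grip_force: 4.3
```

```bash
python3 - <<'E'
from h import *
tst()
E
```

```text
t 62.65 tcp [549.  123.6  18.9] yaw 80.01 F [-3.8 -7.9  3.8] op 0.1 g 4.3
tray-frame tcp [ -44.6 -214.3]
```

{"api": "jog_arm", "payload": {
  "commands": [0,0.05,0,0,0,0,0,0,0,0,0,0,0,0]
}}

```text
t: 62.9
tool_pos: [0.549, 0.1238, 0.0189]
tool_rot: [-0.272, -3.125, 0.016]
contact_force: [-5.5, -17.6, 6.3]
opening: -0.0001
grip_force: 9.5
```

{"api": "jog_arm", "payload": {
  "commands": [0,-0.28,0,0,0,0,0,0,0,-0.8,0,0,0,0,0.6,0.42,0,0,0,0,0,0.64,0.46,0,0,0,0,0,0,0,0,0,0,0,0,0,0,0.4,0,0,0,0,0,0,0.4,0,0,0,0,0,0,0,0,0,0,0]
}}

```text
t: 63.9
tool_pos: [0.4817, 0.1758, 0.0171]
tool_rot: [-0.275, -3.124, 0.002]
contact_force: [-1.3, -0.2, 0.3]
opening: -0.0001
grip_force: 0.0
```

{"api": "jog_arm", "payload": {
  "commands": [-0.15,0.02,0,0,0,0,0,-0.09,0,0,0,0,0,0,0,0,0,0,0,0,0]
}}

```text
t: 64.28
tool_pos: [0.499, 0.1753, 0.0202]
tool_rot: [0.275, 3.129, 0.001]
contact_force: [-0.4, -0.4, -0.6]
opening: -0.0004
grip_force: 0.0
```

{"api": "jog_arm", "payload": {
  "commands": [-0.05,0,0,0,0,0,0,0,0,0,0,0,0,0]
}}

```text
t: 64.53
tool_pos: [0.4999, 0.1749, 0.0191]
tool_rot: [-0.274, -3.127, 0.0]
contact_force: [-2.5, 1.2, 2.4]
opening: -0.0001
grip_force: 1.5
```

{"api": "jog_arm", "payload": {
  "commands": [-0.04,0,0,0,0,0,0,0,0,0,0,0,0,0]
}}

```text
t: 64.78
tool_pos: [0.5, 0.1748, 0.0186]
tool_rot: [-0.273, -3.121, 0.001]
contact_force: [-10.8, 1.8, 6.9]
opening: 0.0001
grip_force: 5.6
```

```bash
python3 - <<'E'
from h import *
tst()
E
```

```text
t 64.78 tcp [500.  174.8  18.6] yaw 79.99 F [-10.8   1.8   6.9] op 0.1 g 5.6
tray-frame tcp [-101.8 -172.4]
```

Retract, move clear to the right, and inspect.

{"api": "jog_arm", "payload": {
  "commands": [0.25,0,0,0,0,0,0,0,0,-0.9,0,0,0,0,0,0,-0.9,0,0,0,0,0.2,-0.7,-0.5,0,0,0,0,0.2,-0.8,-0.3,0,0,0,0,0.2,-0.8,0,0,0,0,0,0.2,-0.8,0,0,0,0,0,0.2,-0.8,0,0,0,0,0,0,0,0,0,0,0,0]
}}

```text
t: 65.9
tool_pos: [0.3876, -0.0453, 0.1751]
tool_rot: [0.283, 3.128, -0.003]
contact_force: [0.1, 0.3, -0.8]
opening: 0.0
grip_force: 0.0
```

```bash
python3 - <<'E'
from h import *
tst();look(True)
a=cv2.imread("pics/last_top.png");cv2.imwrite("pics/t6.png",cv2.resize(a[120:250,180:340],None,fx=4,fy=4,interpolation=2))
cv2.imwrite("pics/s6.png",cv2.resize(cv2.imread("pics/last_side.png")[60:380,200:440],None,fx=1.8,fy=1.8))
E
```

```text
t 65.9 tcp [387.6 -45.3 175.1] yaw 79.67 F [ 0.1  0.3 -0.8] op 0.0 g 0.0
tray-frame tcp [-174.2 -408.6]
side 0.8 476 [555.5 160. ] [99.8 79.6] -15.0 34.6 tray [ -44.5 -177.3]
side 0.69 300 [583.7 304.1] [96.9 64. ] -6.7 35.4 tray [-41.7 -30.5]
side 0.66 409 [565.2 213.1] [94.9 73.4] -9.1 35.2 tray [ -44.2 -123.3]
side 0.63 380 [574.  259.4] [95.1 72.5] -6.2 35.6 tray [-43.5 -76.2]
top 0.94 917 [567.8 212.2] [97.7 64.1] -9.1 33.9 tray [ -41.4 -123.8]
top 0.79 877 [576.3 261.5] [95.8 62.5] -10.1 34.1 tray [-41.6 -73.7]
top 0.62 871 [584.  310.9] [100.3  66.3] -10.0 33.8 tray [-42.6 -23.8]
top 0.6 823 [558.8 163.5] [97.  59.5] -11.0 33.9 tray [ -41.8 -173.3]
```

View pics/t6.png

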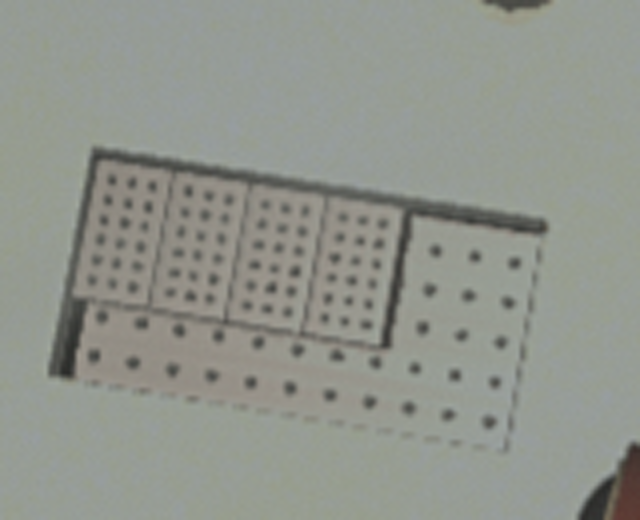

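View pics/s6.png

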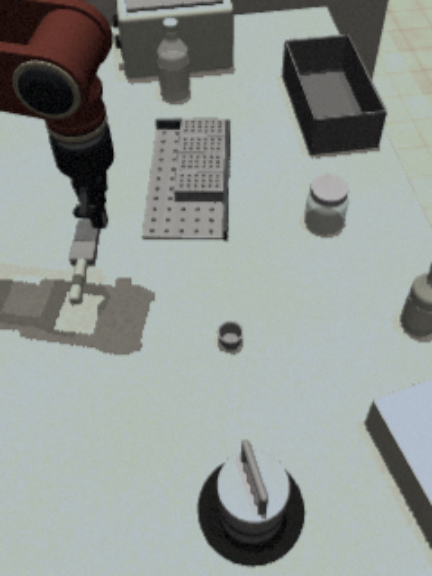

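The top view shows all four cassettes in one closed row, flush to the back fence and into the corner (x 80–405 px). The side view shows the canister upright and centred on the mat (about 250, 500 px), with the cup and the other things where they stood.

```bash
python3 -c "
from station import job
print(job.finish_job())"
```

```text
the job is handed in; nothing more can be done
None
```

The job is handed in at about 66 s: the canister stands upright on the mat, and all four cassettes lie in one closed row flush to the back fence and square in the corner; no verdict was returned.

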